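# Demagnetise the gauges and V-blocks

### The arm

A 6-joint arm with a two-finger parallel gripper is mounted at the origin on a cart in front of the work surface, level with it; the furniture and walls round the work are solid. World frame = base frame: x ahead of the robot, y to its left, z up, the work surface at z = 0. Lengths are in m, angles in rad, forces in N, time in s.
With the tool pointing down it reaches from about 0.35 to 0.775 m from the base axis. Payload 7.3 kg.
Tool frame: the origin (TCP) lies at the very end of the fingers, on their centre line; the grasp point (between the pads) lies 19 mm behind it; z points along the fingers, y is the line along which they close (so a half turn about z gives the same grasp; the last joint's range is limited). The gripper opens to 92 mm and grips with 3 to 60 N. Pads are 19 mm wide; open, the fingers measure 130 mm over their backs; the gripper's body (75 mm by 190 mm) begins 47 mm behind the grasp point.
Start: joints at [0.973, 0.342, 1.524, -0, 1.275, -0.146], TCP at [0.229, 0.472, 0.206] pointing down, gripper open.
Joint ranges: [-2.53, 2.53], [-0.77, 2.02], [0.04, 2.7], [-1, 4.14], [0.28, 2.66], [-3.11, 3.11]. Speed limits (rad/s): [2.57, 2.57, 3.14, 3.14, 3.14, 3.14].

### API

Orientations are given as [roll, pitch, yaw] about the fixed x, y, z axes, in that order (R = Rz(yaw) Ry(pitch) Rx(roll)).
In Python, from cell import robot, read_camera, get_calibration gives the robot as it stands. The module is installed in compiled form; this text tells all that it offers.
- The arm moves only by the tool send_rows, never from a script. Its argument "plan" is a list of rows, each a list of 2 entries, a list of its own where there are three numbers: the shift along the tool's x, y, z as a fraction of full scale, then the turn, a rotation vector about the tool's x, y, z as a fraction of full scale. A call has exactly 10 rows; each row shifts and turns the commanded pose from where the row before left it, along the tool's axes as they then stand; what a row does not reach is not made up. Full scale, the value 1, is 0.025 m for a shift and 90 degrees for a turn. A row lasts 1/8 s, in which the tool goes at most 62.5 mm and 10.7 degrees, less where a joint would pass 70% of its speed; a pose out of reach is approached as far as the arm can. A call with a number of a shift or a turn outside -1 to 1 is refused whole. A call with a gripper value outside its range is refused whole. "gripper" is the opening, from -1 (shut) to 1 (fully open), so that 0 is half open, set as the call begins (left out, the last holds). The fingers move at their own pace and stop on an object; "force" is the grip in N (left out, the last holds). Time passes only in rows, so rows that do not move let the fingers close, or fill a call up. It gives the time, the measured TCP pose, the force, the opening and the grip force at its end, in the units of the state.
- robot.observe(): the state, without advancing time (a new reading comes with each control period).
- read_camera(name): name is "scene" or "top"; returns (picture, depth): 480x640x3 uint8, blue, green, red; 480x640 float32, m along the optical axis (not along the pixel's ray), 0 where there is no reading.
- get_calibration(name): a dict with "intrinsics" (3x3 intrinsics, pixels), "rvec" (rotation vector, rad) and "tvec" (3), from world to camera coordinates, as OpenCV has them. Camera axes: x right, y down, z forward; pixel columns grow to the right and rows downward; lengths in m; the calibration is good to about 2 mm. A picture is of the moment at which its call begins. get_calibration takes no time and is no camera call.
- robot.hand_in(): hands the job in; it is judged then, once.
The state is a dict: "time": time; "qpos": joint angles; "qvel": joint speeds; "joint_efforts": joint torques, N m; "tool_pos": TCP position; "tool_rot": TCP orientation; "contact_force": force on the tool from outside, world axes, zero at the start; "torque": the same for the moment, N m; "opening": finger opening in m; "grip_force": force on a finger pad.
Only numpy, scipy, OpenCV 4.12 (cv2) and the standard library are available. Lean on these libraries where they do the work, as an engineer would, in place of code of your own. Each camera call takes 0.05 s, during which the arm holds its last target. There are 200 camera calls.

### The job

Demagnetise every steel plug gauge and V-block lying on the desk. First turn the demagnetiser's selector to off (the white ring); then lift the red draw-latch lever past centre until the hook is free, swing the lid up so that it stays open, and lay all the plug gauges and V-blocks there are in the chamber; then close the lid fully, press the latch lever back down past centre so that it is locked, and only after that turn the selector to the two-dot mark. The selector must stay at off whenever the lid is open.

Things in the scene. Friction and masses are not known exactly. Their poses are not given: they have to be found in the camera images.
- demag: the demagnetiser, fixed to the desk, turned a little about z: a blue open-topped chamber 150 mm (its x, depth) by 272 mm (its y, width), walls 6 mm thick, rim 88 mm above the desk, with a white lid (top 100 mm above the desk) hinged along its far edge, and at its right (-y) a grey control deck 92 mm wide whose top is 70 mm above the desk. Origin on the desk under the centre of the chamber; x points from its front (latch side) to its back (hinge side), y to its left, z up
- chamber_floor (a point): centre of the chamber's inner floor, 22 mm above the desk and 66 mm below the rim; axes as the demagnetiser. The chamber is 138 mm (x) by 260 mm (y) inside
- selector (a joint): the detented selector knob on the deck: 0 = off (white ring), 0.7 = one dot, 1.4 = two dots; grows clockwise seen from above. A spring detent (about 0.1 N m to overcome) pulls it to the nearest of these three; stops at -0.1 and 1.5
- selector_grip (a point): on the knob's vertical axis, at the mid-height of its grip bar, 93.5 mm above the desk. The bar is 46 mm long, 13 mm thick and runs from 79.5 to 104.5 mm above the desk (base disc 48 mm across below it). In the demagnetiser's frame the bar's pointer end (white line on it) points at angle 0.7 - (selector value) rad from +x, counter-clockwise. The axes of this point turn with the knob: its bar lies 0.7 rad counter-clockwise from the point's x axis
- latch (a joint): the draw latch lever on the front of the chamber: 0 = closed and locked (lever down), 1.75 = open and hook free (lever up against its stop). Its grip swings down-to-front-to-up as it opens. A spring holds it shut up to about 0.53 rad (centre), then throws it open to the stop; it takes about 6.5 N at the grip to start it either way. While closed the hook holds the lid shut; with the lever left down the lid cannot close
- latch_grip (a point): centre of the red cross grip at the end of the latch lever: a bar 13 mm thick and 32 mm long along the demagnetiser's y, which can be pinched on its two ends and pivots between the fingers. Closed, it is 30 mm in front of the pivot and 28 mm below it, 52 mm above the desk, 42 mm in front of the chamber's face
- latch_pivot (a point): centre of the latch lever's hinge pin (axis along the demagnetiser's y), 12 mm in front of the chamber's face, 80 mm above the desk; the grip is 41 mm from it
- lid (a joint): the lid's hinge: 0 = shut, grows as it swings up and back, stop at 1.8. A stiff hinge: it stays wherever it is left (about 0.34 N m of friction, lid 0.3 kg)
- lid_handle (a point): centre of the black T handle on the lid: a bar 16 mm thick and 44 mm long along the demagnetiser's y on a central stem, 30 mm above the lid's top when shut; it can be pinched on its two ends and pivots between the fingers. On the raised lid it points backwards (+x), 47 mm below the lid's free edge, so come and go over that edge
- lid_hinge (a point): middle of the lid's hinge axis (along the demagnetiser's y), at the rear rim, 88 mm above the desk; the handle's centre is 110 mm in front of it and 42 mm above it when shut (118 mm away)
- gauge_a_center (a point): smooth steel double-ended plug gauge, a 98 mm long rod 19 mm thick, lying on its side (it does not roll), 0.13 kg. This point is its centre, 9.5 mm above what it lies on; its long axis is its y axis. Grasp across its x axis. Not always there
- gauge_b_center (a point): smooth steel double-ended plug gauge, a 98 mm long rod 19 mm thick, lying on its side (it does not roll), 0.13 kg. This point is its centre, 9.5 mm above what it lies on; its long axis is its y axis. Grasp across its x axis. Not always there
- gauge_c_center (a point): smooth steel double-ended plug gauge, a 98 mm long rod 19 mm thick, lying on its side (it does not roll), 0.13 kg. This point is its centre, 9.5 mm above what it lies on; its long axis is its y axis. Grasp across its x axis. Not always there
- v_block_a_center (a point): ground steel V-block, 45 mm (x) by 50 mm (y) by 36 mm high, the V groove on top along x, 0.48 kg. This point is its centre, 18 mm above its underside; z is up. Grasp across the 45 mm (x) or the 50 mm (y). Not always there
- v_block_b_center (a point): ground steel V-block, 45 mm (x) by 50 mm (y) by 36 mm high, the V groove on top along x, 0.48 kg. This point is its centre, 18 mm above its underside; z is up. Grasp across the 45 mm (x) or the 50 mm (y). Not always there
Not all that is in view belongs to the job. Leave any orange, pink or yellow look-alike of the part that bears v_block_b_center alone.

How it is judged:
On the way, in this order (a step that is already met when the one before it is completed fails the run):
1. the selector is turned to off, with the lid still shut and latched (value of joint selector below 0.15 rad and value of joint lid below 0.05 rad and value of joint latch below 0.3 rad), for 0.3 s.
2. the latch lever is lifted past centre and the hook is free (value of joint latch above 1.2 rad), for 0.2 s.
3. the lid is open (value of joint lid above 1.1 rad), for 0.2 s.
4. all plug gauges and V-blocks that are there lie in the chamber, let go (x of gauge_a_center in the frame of chamber_floor between -0.07 and 0.07 m and y of gauge_a_center in the frame of chamber_floor between -0.131 and 0.131 m and z of gauge_a_center in the frame of chamber_floor between 0 and 0.06 m and x of gauge_b_center in the frame of chamber_floor between -0.07 and 0.07 m and y of gauge_b_center in the frame of chamber_floor between -0.131 and 0.131 m and z of gauge_b_center in the frame of chamber_floor between 0 and 0.06 m and x of gauge_c_center in the frame of chamber_floor between -0.07 and 0.07 m and y of gauge_c_center in the frame of chamber_floor between -0.131 and 0.131 m and z of gauge_c_center in the frame of chamber_floor between 0 and 0.06 m and x of v_block_a_center in the frame of chamber_floor between -0.07 and 0.07 m and y of v_block_a_center in the frame of chamber_floor between -0.131 and 0.131 m and z of v_block_a_center in the frame of chamber_floor between 0 and 0.06 m and x of v_block_b_center in the frame of chamber_floor between -0.07 and 0.07 m and y of v_block_b_center in the frame of chamber_floor between -0.131 and 0.131 m and z of v_block_b_center in the frame of chamber_floor between 0 and 0.06 m and contact force between the fingers and gauge_a below 0.2 N and contact force between the fingers and gauge_b below 0.2 N and contact force between the fingers and gauge_c below 0.2 N and contact force between the fingers and v_block_a below 0.2 N and contact force between the fingers and v_block_b below 0.2 N), for 0.3 s.
5. the lid is shut (value of joint lid below 0.06 rad), for 0.2 s.
6. the latch lever is pressed down past centre and locked over the shut lid, the selector still off (value of joint latch below 0.15 rad and value of joint lid below 0.06 rad and value of joint selector below 0.2 rad), for 0.2 s.
At the end, for the whole second after the job is handed in: The selector stands at two dots (within 0.15 rad), the lid is shut (under 0.06 rad) and latched (lever under 0.15 rad), and all the plug gauges and V-blocks present lie in the chamber (value of joint selector between 1.25 and 1.55 rad and value of joint latch below 0.15 rad and value of joint lid below 0.06 rad and x of gauge_a_center in the frame of chamber_floor between -0.07 and 0.07 m and y of gauge_a_center in the frame of chamber_floor between -0.131 and 0.131 m and z of gauge_a_center in the frame of chamber_floor between 0 and 0.06 m and x of gauge_b_center in the frame of chamber_floor between -0.07 and 0.07 m and y of gauge_b_center in the frame of chamber_floor between -0.131 and 0.131 m and z of gauge_b_center in the frame of chamber_floor between 0 and 0.06 m and x of gauge_c_center in the frame of chamber_floor between -0.07 and 0.07 m and y of gauge_c_center in the frame of chamber_floor between -0.131 and 0.131 m and z of gauge_c_center in the frame of chamber_floor between 0 and 0.06 m and x of v_block_a_center in the frame of chamber_floor between -0.07 and 0.07 m and y of v_block_a_center in the frame of chamber_floor between -0.131 and 0.131 m and z of v_block_a_center in the frame of chamber_floor between 0 and 0.06 m and x of v_block_b_center in the frame of chamber_floor between -0.07 and 0.07 m and y of v_block_b_center in the frame of chamber_floor between -0.131 and 0.131 m and z of v_block_b_center in the frame of chamber_floor between 0 and 0.06 m); the robot touches nothing.
It fails at once if the lid is open while the selector is off its off mark (value of joint lid above 0.2 rad and value of joint selector above 0.3 rad).
Of gauge_a, gauge_b, gauge_c, v_block_a, v_block_b only 2 to 4 are there at a start; the rules pass over those that are not, and their reading is None.
At some moment in a run one of gauge_a, gauge_b, gauge_c, v_block_a, v_block_b may be knocked a few centimetres aside while the robot is not near it.
Once in a run the grip may slacken for a moment while it holds something.
It also fails if it takes over 210 s, if anything falls off the work surface, if the arm or the gripper's body presses on something with over 40 N, if the wrist force passes 120 N, or if a joint passes its speed limit or range.

## Working session

There is one attempt and no reset: what is moved stays moved. The work goes in short steps, Python scripts to look and compute and a tool call to move; the robot and the scene stay as the last step left them, time stands still between calls to the robot, and variables do not carry over. Pictures are saved under pics/ and viewed, at most 14 in all, crops included, and the job is handed in when it is done.

Besides the shell and the picture viewer there is one more tool, called as name(argument=value, ...) on one line, values as JSON. send_rows: Moves the arm, as the interface text tells. Shift numbers are shares of 0.025 m and turn numbers shares of 90 degrees, none past 1 either way. Its arguments: {"type":"object","properties":{"plan":{"type":"array"},"gripper":{"type":"number"},"force":{"type":"number"}},"required":["plan"]}

```bash
mkdir -p pics; python3 - <<'E'
from cell import robot, read_camera, get_calibration
import cv2, numpy as np
for n in("scene","top"):
    p,d=read_camera(n); cv2.imwrite(f"pics/{n}0.png",p); np.savez(f"{n}0.npz",p=p,d=d)
    c=get_calibration(n); R=cv2.Rodrigues(np.array(c["rvec"]))[0]; print(n,c["intrinsics"],-R.T@np.array(c["tvec"]).ravel(),R)
print(robot.observe())
E
```

```text
scene [[490.19671974   0.         322.45629302]
 [  0.         490.19671974 239.04882116]
 [  0.           0.           1.        ]] [-0.08407018 -0.72763355  0.59630729] [[ 0.75211538 -0.65876438 -0.01876047]
 [-0.30332136 -0.32075083 -0.89728204]
 [ 0.58508001  0.68055007 -0.44105894]]
top [[582.80503479   0.         311.29138226]
 [  0.         582.80503479 240.17519455]
 [  0.           0.           1.        ]] [0.38265887 0.02818016 1.39813163] [[-0.01247532 -0.99989104  0.00789191]
 [-0.99392771  0.01153722 -0.10942848]
 [ 0.10932551 -0.00920914 -0.99396334]]
{'time': 0.1, 'qpos': array([ 9.73020454e-01,  3.42651017e-01,  1.52489983e+00,  1.08156145e-05,
        1.27536456e+00, -1.46023959e-01]), 'qvel': array([ 0.0002665 , -0.00188116, -0.00191923,  0.00144156,  0.00037254,
        0.00126946]), 'joint_efforts': array([ 1.40218217e-03, -4.32005024e+01, -2.44695890e+01,  7.19139981e-02,
        5.26250002e-02, -3.82908433e-05]), 'tool_pos': array([0.22896332, 0.47203197, 0.20572308]), 'tool_rot': array([-3.14028548e+00, -2.02700378e-04,  2.68983745e+00]), 'contact_force': array([-0.24707229, -0.20218629,  0.55425414]), 'torque': array([ 0.04300268, -0.01054559,  0.00127263]), 'grip_force': 0.0, 'opening': 0.0915350152464784}
```

View pics/top0.png

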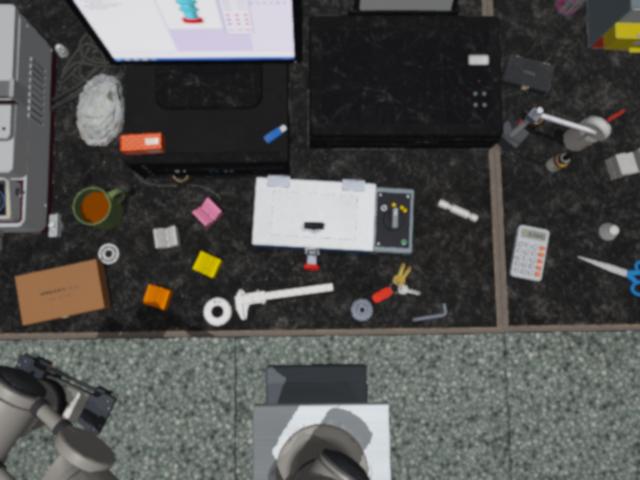

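View pics/scene0.png

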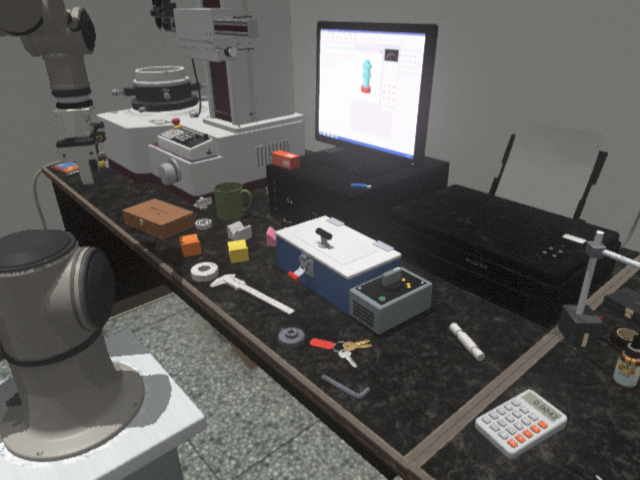

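```bash
cat > h.py <<'E'
from cell import robot, read_camera, get_calibration
import cv2, numpy as np
def cal(n):
    c=get_calibration(n); R=cv2.Rodrigues(np.array(c["rvec"]))[0]; return np.array(c["intrinsics"]),R,np.array(c["tvec"]).ravel()
def ray(n,uv,z):
    K,R,t=cal(n); o=-R.T@t; d=R.T@np.linalg.inv(K)@np.array([uv[0],uv[1],1.]); return o+d*(z-o[2])/d[2]
def proj(n,P):
    K,R,t=cal(n); q=K@(R@np.array(P)+t); return q[:2]/q[2]
def pts(n,d):
    K,R,t=cal(n); v,u=np.mgrid[:480,:640]
    c=np.stack([(u-K[0,2])/K[0,0]*d,(v-K[1,2])/K[1,1]*d,d],-1); return (c-t)@R
E
python3 - <<'E'
from h import *
a=np.load("top0.npz"); p=a["p"]
r=lambda im,x0,x1,y0,y1,w,h:cv2.resize(im[y0:y1,x0:x1],(w,h),interpolation=cv2.INTER_CUBIC)
s=np.load("scene0.npz")["p"]
cv2.imwrite("pics/c1.png",np.vstack([np.hstack([r(p,30,230,130,280,400,300),r(p,240,440,160,310,400,300)]),np.hstack([r(p,430,640,130,280,400,300),r(s,110,310,180,330,400,300)])]))
P=pts("top",a["d"])
for uv in[(166,237),(207,212),(207,264),(55,225),(458,210),(622,163),(314,226),(311,266),(394,218),(280,240),(360,240),(383,216)]:
    print(uv,P[uv[1],uv[0]].round(4))
hsv=cv2.cvtColor(p,cv2.COLOR_BGR2HSV)
# deep: lid quad
m=((hsv[...,1]<60)&(hsv[...,2]>140)).astype(np.uint8); m&=((P[...,2]>.085)&(P[...,2]<.115)).astype(np.uint8); m[:, :230]=0;m[:,400:]=0
c=max(cv2.findContours(m,0,2)[0],key=cv2.contourArea); q=cv2.boxPoints(cv2.minAreaRect(c)); print("lid",[ (x.round(1),ray("top",x,.1).round(4)) for x in q])
for nm,(x0,x1,y0,y1),z in[("vb",(145,190,220,255),.036),("gauge",(430,490,195,228),.0095)]:
    mm=np.zeros((480,640),np.uint8); mm[y0:y1,x0:x1]=(p[y0:y1,x0:x1].min(-1)>90); c=max(cv2.findContours(mm,0,2)[0],key=cv2.contourArea); re=cv2.minAreaRect(c);print(nm,re,ray("top",re[0],z).round(4),[ray("top",x,z)[:2].round(4) for x in cv2.boxPoints(re)])
E
```

```text
(166, 237) [0.5456 0.3601 0.0218]
(207, 212) [0.6053 0.2641 0.017 ]
(207, 264) [0.4807 0.2634 0.016 ]
(55, 225) [0.5764 0.6206 0.0285]
(458, 210) [ 0.6028 -0.337   0.0208]
(622, 163) [ 0.7057 -0.7216  0.0535]
(314, 226) [0.5526 0.0102 0.1357]
(311, 266) [0.4703 0.0172 0.0572]
(394, 218) [ 0.573  -0.1702  0.1038]
(280, 240) [0.5266 0.0862 0.1006]
(360, 240) [ 0.5244 -0.0929  0.1014]
(383, 216) [ 0.5833 -0.1505  0.0675]
lid [(array([251.7, 245.9], dtype=float32), array([0.5141, 0.1496, 0.1   ])), (array([255.6, 174.3], dtype=float32), array([0.6772, 0.1407, 0.1   ])), (array([376.5, 180.8], dtype=float32), array([ 0.6591, -0.1335,  0.1   ])), (array([372.7, 252.4], dtype=float32), array([ 0.4962, -0.1208,  0.1   ]))]
vb ((165.19000244140625, 236.82998657226562), (21.49604606628418, 24.18305206298828), 81.8698959350586) [0.5444 0.3585 0.036 ] [array([0.5659, 0.3905]), array([0.5734, 0.3344]), array([0.5229, 0.3266]), array([0.5155, 0.3825])]
gauge ((457.880126953125, 210.263671875), (43.035499572753906, 9.020903587341309), 24.443954467773438) [ 0.604  -0.3397  0.0095] [array([ 0.6163, -0.2882]), array([ 0.6363, -0.298 ]), array([ 0.5917, -0.3911]), array([ 0.5718, -0.3812])]
```

View pics/c1.png

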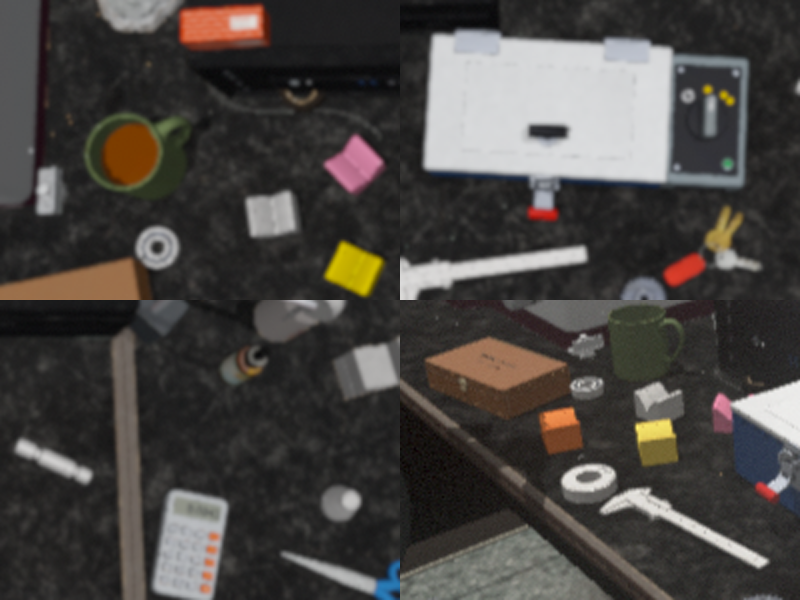

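```bash
python3 - <<'E'
from h import *
a=np.load("top0.npz"); p=a["p"].astype(int); P=pts("top",a["d"])
def blob(nm,m,box,z):
    x0,x1,y0,y1=box; mm=np.zeros((480,640),np.uint8); mm[y0:y1,x0:x1]=m[y0:y1,x0:x1]
    c=max(cv2.findContours(mm,0,2)[0],key=cv2.contourArea); re=cv2.minAreaRect(c); bp=[ray("top",x,z)[:2] for x in cv2.boxPoints(re)]
    zz=P[...,2][mm>0]; print(nm,[np.round(x,1) for x in re],ray("top",re[0],z).round(4),"z med/max",np.median(zz).round(4),zz.max().round(4)); print(np.round(bp,4).tolist()); return ray("top",re[0],z)
b,g,r=[p[...,i] for i in range(3)]
h=blob("handle",p.max(-1)<90,(298,330,215,238),.138)
l=blob("red",(r>120)&(g<70),(295,330,255,275),.057)
blob("knob",P[...,2]>.09,(384,408,205,235),.1045)
blob("lid",P[...,2]>.09,(240,384,175,260),.1)
# scene view checks
s=np.load("scene0.npz"); q=s["p"].astype(int)
mm=((q[...,2]>130)&(q[...,1]<70)&(q[...,0]<80)).astype(np.uint8); mm[:, :280]=0; mm[:,310:]=0; mm[:260]=0; mm[290:]=0
v,u=np.nonzero(mm); print("red scene",u.mean(),v.mean(), "proj",proj("scene",[l[0],l[1],.052]))
E
```

```text
handle [array([313.5, 225.5]), array([ 5., 17.]), np.float64(90.0)] [0.5534 0.0113 0.138 ] z med/max 0.1373 1.3981
[[0.5591, 0.0298], [0.5587, -0.0073], [0.5477, -0.0072], [0.5481, 0.0299]]
red [array([310.9, 266.8]), array([14.3,  4.6]), np.float64(5.2)] [0.4686 0.0174 0.057 ] z med/max 0.0576 0.0624
[[0.465, 0.0343], [0.4755, 0.0332], [0.4722, 0.0004], [0.4616, 0.0015]]
knob [array([394.6, 218. ]), array([ 6.2, 20.3]), np.float64(3.6)] [ 0.5728 -0.1714  0.1045] z med/max 0.1037 1.3981
[[0.5505, -0.1625], [0.5963, -0.1666], [0.5953, -0.1804], [0.5494, -0.1763]]
lid [array([314. , 215.8]), array([121.1,  76.6]), np.float64(3.1)] [0.5805 0.0094 0.1   ] z med/max 0.1009 1.3981
[[0.5033, 0.1503], [0.6772, 0.1405], [0.659, -0.1336], [0.4852, -0.1199]]
red scene 291.8205128205128 274.8974358974359 proj [292.7262118  276.51734097]
```

```bash
cat >> h.py <<'E'
from scipy.spatial.transform import Rotation as Ro
YAW=-0.07; C=np.array([0.587,0.009,0.])
def dm(x,y,z): # demag frame -> world
    c,s=np.cos(YAW),np.sin(YAW); return C+np.array([c*x-s*y,s*x+c*y,z])
def go(T,yaw=None,pos=None,rot=None,tilt=0.):
    """shift (units of 25mm) and turn (units of 90deg), tool axes at pose"""
    o=robot.observe(); pos=o["tool_pos"] if pos is None else pos; rot=o["tool_rot"] if rot is None else rot
    R=Ro.from_euler("xyz",rot); sh=R.inv().apply(np.array(T)-pos)/.025
    t=np.zeros(3)
    if yaw is not None: t=(R.inv()*Ro.from_euler("xyz",[np.pi,0,yaw])).as_rotvec()/(np.pi/2)
    print("shift",sh.round(3),"turn",t.round(4)); return sh,t
E
python3 - <<'E'
from h import *
a=np.load("top0.npz");P=pts("top",a["d"])
for uv in[(320,80),(400,80),(400,130),(320,130),(440,140),(270,120),(270,150)]: print(uv,P[uv[1],uv[0]].round(3))
k=np.array([.573,-.172,.19])
go(k,3.07)
go(k-[0,0,0.106],None,k,[np.pi,0,3.07])
E
```

```text
(320, 80) [ 0.887 -0.008  0.126]
(400, 80) [ 0.885 -0.189  0.127]
(400, 130) [ 0.768 -0.185  0.131]
(320, 130) [ 0.771 -0.006  0.124]
(440, 140) [ 0.753 -0.281  0.1  ]
(270, 120) [0.782 0.103 0.167]
(270, 150) [0.714 0.103 0.171]
shift [-23.627 -17.169   0.647] turn [-0.0008 -0.0003 -0.242 ]
shift [-0.   -0.    4.24] turn [0. 0. 0.]
```

send_rows(plan=[[[-0.98,-0.71,0],[0,0,0]],[[-0.98,-0.71,0],[0,0,0]],[[-0.98,-0.71,0],[0,0,0]],[[-0.98,-0.71,0],[0,0,0]],[[-0.98,-0.71,0],[0,0,0]],[[-0.98,-0.71,0],[0,0,0]],[[-0.98,-0.71,0],[0,0,0]],[[-0.98,-0.71,0],[0,0,0]],[[-0.98,-0.71,0],[0,0,0]],[[-0.98,-0.71,0],[0,0,0]]], gripper=-0.3, force=30)

```text
time: 1.35
tool_pos: [0.3723, 0.2047, 0.2061]
tool_rot: [-3.141, -0.0, 2.69]
contact_force: [1.2, -0.1, 0.8]
opening: 0.0319
grip_force: 0.0
```

send_rows(plan=[[[-0.98,-0.71,0],[0,0,0]],[[-0.98,-0.71,0],[0,0,0]],[[-0.98,-0.71,0],[0,0,0]],[[-0.98,-0.71,0],[0,0,0]],[[-0.98,-0.71,0],[0,0,0]],[[-0.98,-0.71,0],[0,0,0]],[[-0.98,-0.71,0],[0,0,0]],[[-0.98,-0.71,0],[0,0,0]],[[-0.98,-0.71,0],[0,0,0]],[[-0.98,-0.71,0],[0,0,0]]])

```text
time: 2.6
tool_pos: [0.5152, -0.0618, 0.2059]
tool_rot: [-3.142, -0.001, 2.69]
contact_force: [-0.0, -0.2, 0.1]
opening: 0.0323
grip_force: 0.0
```

send_rows(plan=[[[-0.81,-0.6,0.13],[0,0,0]],[[-0.81,-0.6,0.13],[0,0,0]],[[-0.81,-0.6,0.13],[0,0,0]],[[-0.8,-0.6,0.13],[0,0,0]],[[-0.8,-0.57,0.13],[0,0,0]],[[0,0,0],[0,0,-0.081]],[[0,0,0],[0,0,-0.081]],[[0,0,0],[0,0,-0.08]],[[0,0,0],[0,0,0]],[[0,0,0],[0,0,0]]])

```text
time: 3.85
tool_pos: [0.5732, -0.1717, 0.1898]
tool_rot: [3.141, -0.0, 3.068]
contact_force: [-0.8, 0.2, -1.2]
opening: 0.0322
grip_force: 0.0
```

```bash
python3 - <<'E'
from h import *
o=robot.observe(); print(o["time"],o["tool_pos"],o["tool_rot"],o["opening"],o["contact_force"])
go([.573,-.172,.084],3.07)
E
```

```text
3.85 [ 0.57319614 -0.17172913  0.18976843] [ 3.14130748e+00 -4.42487734e-04  3.06759828e+00] 0.03222057199246906 [-0.78791482  0.1917374  -1.1719068 ]
shift [ 0.005 -0.013  4.231] turn [ 0.0002 -0.0003 -0.0015]
```

send_rows(plan=[[[0,0,0.5],[0,0,0]],[[0,0,0.5],[0,0,0]],[[0,0,0.5],[0,0,0]],[[0,0,0.5],[0,0,0]],[[0,0,0.5],[0,0,0]],[[0,0,0.5],[0,0,0]],[[0,0,0.5],[0,0,0]],[[0,0,0.4],[0,0,0]],[[0,0,0.3],[0,0,0]],[[0,0,0],[0,0,0]]])

```text
time: 5.1
tool_pos: [0.573, -0.1716, 0.0845]
tool_rot: [3.141, -0.001, 3.07]
contact_force: [0.6, 0.1, 0.6]
opening: 0.032
grip_force: 0.0
```

send_rows(plan=[[[0,0,0],[0,0,0]],[[0,0,0],[0,0,0]],[[0,0,0],[0,0,0]],[[0,0,0],[0,0,0]],[[0,0,0],[0,0,0]],[[0,0,0],[0,0,0]],[[0,0,0],[0,0,0]],[[0,0,0],[0,0,0]],[[0,0,0],[0,0,0]],[[0,0,0],[0,0,0]]], gripper=-1, force=25)

```text
time: 6.35
tool_pos: [0.5733, -0.1717, 0.085]
tool_rot: [3.141, 0.0, 3.07]
contact_force: [-0.8, 0.1, -0.4]
opening: 0.0005
grip_force: 0.0
```

send_rows(plan=[[[0,0,0],[0,0,-0.08]],[[0,0,0],[0,0,-0.08]],[[0,0,0],[0,0,-0.08]],[[0,0,0],[0,0,-0.08]],[[0,0,0],[0,0,-0.08]],[[0,0,0],[0,0,-0.07]],[[0,0,0],[0,0,0]],[[0,0,0],[0,0,0]],[[0,0,0],[0,0,0]],[[0,0,0],[0,0,0]]])

```text
time: 7.6
tool_pos: [0.5733, -0.1717, 0.0851]
tool_rot: [3.142, 0.0, -2.476]
contact_force: [0.3, 1.2, 0.2]
opening: 0.0005
grip_force: 0.0
```

```bash
python3 - <<'E'
from h import *
o=robot.observe();print(o["tool_pos"],o["tool_rot"])
r=lambda im,x0,x1,y0,y1,w,h:cv2.resize(im[y0:y1,x0:x1],(w,h),interpolation=cv2.INTER_CUBIC)
a,d=read_camera("top");s,e=read_camera("scene")
cv2.imwrite("pics/k1.png",np.hstack([r(a,340,440,150,270,400,480),r(s,330,450,190,334,400,480)]))
print(proj("top",o["tool_pos"]),proj("scene",o["tool_pos"]),proj("top",[.573,-.172,.1045]))
E
```

```text
[ 0.57328307 -0.17174588  0.08505517] [ 3.14156246e+00  7.75750788e-05 -2.47554729e+00]
[393.44024679 219.06983116] [390.79667605 279.24363324] [394.83856019 217.93388833]
```

View pics/k1.png

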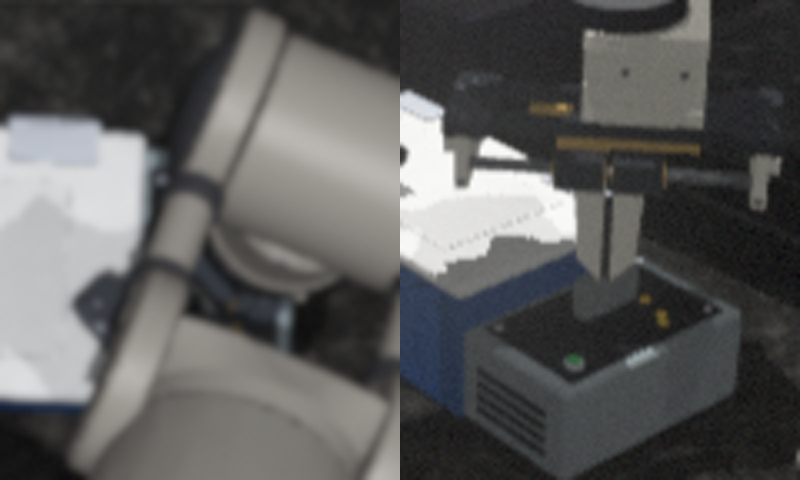

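```bash
python3 - <<'E'
from h import *
s0=np.load("scene0.npz"); s,e=read_camera("scene")
for nm,d in(("before",s0["d"]),("now",e)):
    P=pts("scene",d)
    m=(abs(P[...,0]-.573)<.06)&(abs(P[...,1]+.172)<.05)&(P[...,2]>.075)&(P[...,2]<.12)
    for lo in np.arange(.075,.12,.006):
        q=P[m&(P[...,2]>=lo)&(P[...,2]<lo+.006)]
        if len(q)>3: print(nm,lo.round(3),len(q),q.min(0).round(3),q.max(0).round(3),q.mean(0).round(3))
for v in range(262,292,3):
    print(v,s[v,385:402,:].mean(-1).round().astype(int), (pts("scene",e)[v,[387,391,395]]*1000).round().astype(int).tolist())
E
```

```text
before 0.075 235 [ 0.515 -0.199  0.075] [ 0.631 -0.122  0.081] [ 0.571 -0.161  0.078]
before 0.081 161 [ 0.52  -0.18   0.081] [ 0.633 -0.122  0.087] [ 0.576 -0.142  0.084]
before 0.087 111 [ 0.52  -0.181  0.087] [ 0.63  -0.122  0.093] [ 0.575 -0.147  0.09 ]
before 0.093 159 [ 0.518 -0.181  0.093] [ 0.631 -0.122  0.099] [ 0.579 -0.142  0.096]
before 0.099 110 [ 0.55  -0.181  0.099] [ 0.631 -0.123  0.105] [ 0.575 -0.167  0.102]
now 0.075 222 [ 0.515 -0.197  0.075] [ 0.604 -0.122  0.081] [ 0.565 -0.163  0.078]
now 0.081 115 [ 0.518 -0.181  0.081] [ 0.599 -0.122  0.087] [ 0.565 -0.146  0.084]
now 0.087 96 [ 0.515 -0.181  0.087] [ 0.598 -0.122  0.093] [ 0.566 -0.149  0.09 ]
now 0.093 121 [ 0.515 -0.181  0.093] [ 0.596 -0.122  0.099] [ 0.565 -0.147  0.096]
now 0.099 81 [ 0.517 -0.18   0.099] [ 0.599 -0.122  0.105] [ 0.566 -0.163  0.101]
now 0.105 18 [ 0.56  -0.186  0.105] [ 0.57  -0.17   0.111] [ 0.565 -0.178  0.108]
now 0.111 35 [ 0.556 -0.191  0.111] [ 0.574 -0.167  0.117] [ 0.565 -0.179  0.114]
now 0.117 22 [ 0.554 -0.193  0.117] [ 0.575 -0.167  0.12 ] [ 0.565 -0.181  0.119]
262 [112 11
[... 462 characters left out ...]
 109], [563, -180, 111], [568, -186, 112]]
274 [69 69 70 72 75 68 69 68 80 70 67 69 66 68 66 64 54] [[558, -174, 105], [566, -178, 103], [576, -180, 100]]
277 [70 68 71 68 71 72 68 66 65 67 68 70 66 67 62 61 45] [[555, -177, 100], [566, -178, 96], [578, -178, 91]]
280 [68 69 71 63 69 69 67 68 67 64 63 65 60 53 42 41 42] [[555, -178, 93], [568, -177, 88], [578, -179, 84]]
283 [69 67 66 66 66 66 61 54 46 34 33 33 33 30 37 33 36] [[558, -175, 84], [568, -177, 81], [577, -180, 79]]
286 [47 44 45 34 39 36 35 32 35 38 33 32 32 35 36 31 35] [[558, -176, 77], [562, -183, 79], [570, -186, 77]]
289 [39 38 33 39 36 40 39 33 33 38 30 34 32 33 25 34 33] [[553, -180, 74], [557, -187, 76], [563, -193, 76]]
```

send_rows(plan=[[[0,0,-0.5],[0,0,0]],[[0,0,-0.5],[0,0,0]],[[0,0,-0.5],[0,0,0]],[[0,0,-0.5],[0,0,0]],[[0,0,0],[0,0,0.08]],[[0,0,0],[0,0,0.08]],[[0,0,0],[0,0,0.08]],[[0,0,0],[0,0,0.08]],[[0,0,0],[0,0,0.08]],[[0,0,0],[0,0,0.07]]])

```text
time: 9.0
tool_pos: [0.5734, -0.1718, 0.1357]
tool_rot: [-3.142, 0.0, 3.066]
contact_force: [0.7, -0.3, -0.4]
opening: 0.0002
grip_force: 0.0
```

```bash
python3 - <<'E'
from h import *
o=robot.observe();print(o["tool_pos"],o["tool_rot"],o["opening"])
r=lambda im,x0,x1,y0,y1,w,h:cv2.resize(im[y0:y1,x0:x1],(w,h),interpolation=cv2.INTER_CUBIC)
s,e=read_camera("scene"); s0=np.load("scene0.npz")["p"]
cv2.imwrite("pics/k2.png",np.hstack([r(s,330,450,190,334,400,480),r(s0,50,130,100,196,400,480)]))
print(proj("scene",o["tool_pos"]),proj("scene",[.22896332, .47203197, .20572308]))
P=pts("scene",e)
for v in range(230,276,3): print(v,(P[v,[382,387,391,395,399]]*1000).round().astype(int).tolist())
E
```

```text
[ 0.57337704 -0.17176938  0.1357349 ] [-3.14151231e+00  4.81341384e-04  3.06612807e+00] 0.00024372759696301527
[391.93641687 257.0877853 ] [ 93.41862803 184.97012373]
230 [[808, 66, 38], [561, -166, 197], [561, -177, 200], [561, -186, 203], [566, -192, 204]]
233 [[811, 68, 27], [562, -166, 190], [563, -175, 193], [561, -187, 198], [567, -191, 197]]
236 [[812, 68, 18], [562, -167, 184], [561, -178, 188], [560, -188, 192], [569, -190, 190]]
239 [[810, 66, 10], [561, -167, 178], [563, -176, 181], [559, -189, 186], [568, -192, 184]]
242 [[816, 71, -2], [563, -166, 171], [562, -177, 175], [560, -189, 180], [570, -190, 177]]
245 [[648, -79, 102], [561, -169, 166], [560, -179, 170], [562, -188, 172], [571, -190, 170]]
248 [[637, -88, 102], [563, -167, 158], [560, -179, 163], [568, -182, 162], [753, -41, 43]]
251 [[630, -95, 100], [637, -104, 101], [646, -107, 98], [651, -114, 99], [757, -38, 33]]
254 [[622, -103, 98], [630, -109, 98], [634, -117, 100], [641, -123, 99], [649, -127, 98]]
257 [[611, -112, 98], [619, -120, 99], [626, -125, 98], [633, -130, 97], [645, -131, 93]]
260 [[602, -121, 98], [609, -128, 98], [620, -130, 95], [638, -126, 87], [648, -129, 84]]
263 [[596, -127, 96], [610, -128, 91], [625, -127, 85], [635, -129, 82], [649, -129, 77]]
266 [[598, -125, 87], [611, -128, 83], [624, -127, 78], [636, -129, 74], [644, -133, 73]]
269 [[596, -127, 81], [610, -129, 76], [623, -128, 71], [585, -171, 104], [592, -176, 104]]
272 [[597, -126, 73], [566, -167, 103], [571, -174, 104], [578, -178, 103], [589, -179, 99]]
275 [[550, -169, 103], [555, -177, 105], [568, -176, 99], [578, -178, 96], [588, -180, 93]]
```

View pics/k2.png

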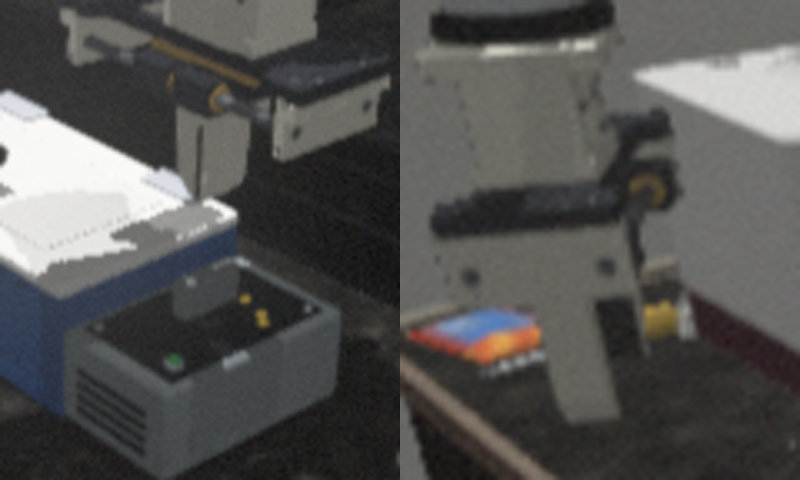

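send_rows(plan=[[[0,0,0],[0,0,0]],[[0,0,0],[0,0,0]],[[0,0,0],[0,0,0]],[[0,0,0],[0,0,0]],[[0,0,0.5],[0,0,0]],[[0,0,0.5],[0,0,0]],[[0,0,0.5],[0,0,0]],[[0,0,0.4],[0,0,0]],[[0,0,0],[0,0,0]],[[0,0,0],[0,0,0]]], gripper=-0.3)

```text
time: 10.3
tool_pos: [0.5735, -0.1719, 0.0878]
tool_rot: [-3.141, 0.001, 3.07]
contact_force: [0.8, -0.0, 0.0]
opening: 0.0325
grip_force: 0.0
```

```bash
python3 - <<'E'
from h import *
for y in(-.172,-.177): print(proj("scene",[.5615,y,.18]),proj("scene",[.5615,y,.156]))
o=robot.observe();print(o["tool_pos"],o["contact_force"],o["opening"])
r=lambda im,x0,x1,y0,y1,w,h:cv2.resize(im[y0:y1,x0:x1],(w,h),interpolation=cv2.INTER_CUBIC)
s,e=read_camera("scene")
cv2.imwrite("pics/k3.png",r(s,340,440,210,310,600,600))
T=o["tool_pos"]
for dz in(0,.02):
  for sg in(-1,1): print(dz,sg,proj("scene",T+[0,sg*.016,dz]))
E
```

```text
[388.89078042 238.79309881] [388.38288524 249.90725163]
[390.85719362 239.63202462] [390.32548431 250.77674677]
[ 0.57351635 -0.17185123  0.0878169 ] [ 0.8052348  -0.02941636  0.01925679] 0.03252918162458278
0 -1 [397.02834365 281.05328128]
0 1 [385.04850581 275.09606096]
0.02 -1 [397.51812768 272.34424385]
0.02 1 [385.42069131 266.52561591]
```

View pics/k3.png

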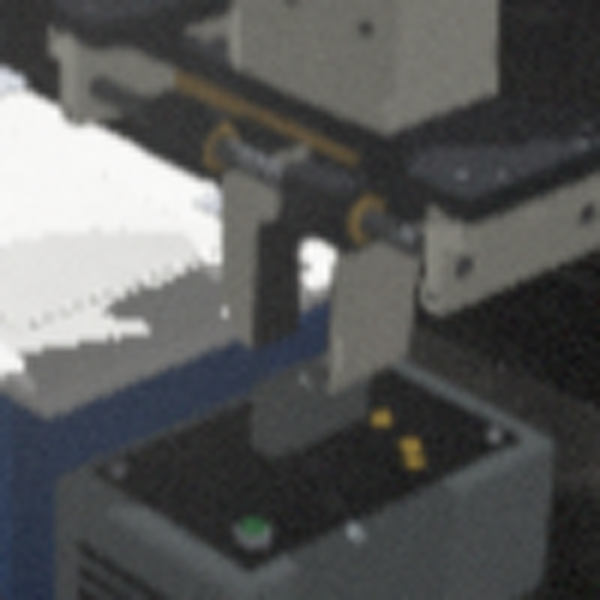

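send_rows(plan=[[[0,0,0.16],[0,0,0]],[[0,0,0.16],[0,0,0]],[[0,0,0.16],[0,0,0]],[[0,0,0.16],[0,0,0]],[[0,0,0],[0,0,0]],[[0,0,0],[0,0,0]],[[0,0,0],[0,0,0]],[[0,0,0],[0,0,0]],[[0,0,0],[0,0,0]],[[0,0,0],[0,0,0]]])

```text
time: 11.6
tool_pos: [0.5733, -0.1717, 0.0716]
tool_rot: [3.142, 0.0, 3.07]
contact_force: [-0.2, -0.3, -1.2]
opening: 0.0323
grip_force: 0.0
```

send_rows(plan=[[[0,0,0],[0,0,0]],[[0,0,0],[0,0,0]],[[0,0,0],[0,0,0]],[[0,0,0],[0,0,0]],[[0,0,0],[0,0,0]],[[0,0,0],[0,0,0]],[[0,0,0],[0,0,0]],[[0,0,0],[0,0,0]],[[0,0,0],[0,0,0]],[[0,0,0],[0,0,0]]], gripper=-1, force=20)

```text
time: 12.85
tool_pos: [0.5733, -0.1711, 0.0716]
tool_rot: [3.141, -0.0, 3.07]
contact_force: [0.3, 4.8, 1.3]
opening: 0.0128
grip_force: 20.0
```

send_rows(plan=[[[0,0,0],[0,0,-0.08]],[[0,0,0],[0,0,-0.08]],[[0,0,0],[0,0,-0.08]],[[0,0,0],[0,0,-0.08]],[[0,0,0],[0,0,-0.08]],[[0,0,0],[0,0,-0.06]],[[0,0,0],[0,0,0]],[[0,0,0],[0,0,0]],[[0,0,0],[0,0,0]],[[0,0,0],[0,0,0]]])

```text
time: 14.1
tool_pos: [0.5735, -0.1722, 0.0715]
tool_rot: [-3.141, 0.0, -2.491]
contact_force: [2.2, -2.3, -2.4]
opening: 0.0127
grip_force: 20.0
```

send_rows(plan=[[[0,0,0],[0,0,0]],[[0,0,0],[0,0,0]],[[0,0,0],[0,0,0]],[[0,0,0],[0,0,0]],[[0,0,-0.5],[0,0,0]],[[0,0,-0.5],[0,0,0]],[[0,0,-0.6],[0,0,0]],[[0,0,-0.6],[0,0,0]],[[0,0,-0.6],[0,0,0]],[[0,0,-0.6],[0,0,0]]], gripper=-0.4)

```text
time: 15.35
tool_pos: [0.5733, -0.1718, 0.1578]
tool_rot: [-3.141, 0.0, -2.491]
contact_force: [0.3, 0.2, -0.1]
opening: 0.0273
grip_force: 0.0
```

```bash
python3 - <<'E'
from h import *
o=robot.observe();print(o["tool_pos"],o["tool_rot"])
g=dm(-.117,0,.052); print("grip",g, "handle",dm(-.035,0,.130))
s,e=read_camera("scene");P=pts("scene",e)
m=(abs(P[...,0]-.573)<.03)&(abs(P[...,1]+.172)<.03)&(P[...,2]>.098)&(P[...,2]<.108)
q=P[m][:,:2];u,S,vt=np.linalg.svd(q-q.mean(0));print(len(q),q.mean(0),"bar dir",np.arctan2(vt[0,1],vt[0,0]),S)
go([.475,.018,.13],3.07)
E
```

```text
[ 0.57329935 -0.17176499  0.15775205] [-3.14134023e+00  2.50270307e-04 -2.49071918e+00]
grip [0.47028653 0.01718331 0.052     ] handle [0.55208571 0.011448   0.13      ]
87 [ 0.57088444 -0.17508249] bar dir -2.5085989774916726 [0.13042682 0.03449113]
shift [-1.447  8.462  1.169] turn [-0.0016  0.0019  0.46  ]
```

```bash
cat >> h.py <<'E'
D=.027
def pose(Cp,al=0.,yaw=None,d=D):
    R=Ro.from_euler("xyz",[np.pi,0,np.pi+YAW if yaw is None else yaw])*Ro.from_rotvec([0,-al,0])
    return np.array(Cp)+d*R.apply([0,0,1]),R
def rows(way,start=None,step=.9):
    """way: list of (p,R); print rows, rounded, accumulating the rounding so errors don't build up"""
    if start is None:
        o=robot.observe(); start=(o["tool_pos"],Ro.from_euler("xyz",o["tool_rot"]))
    p,R=start; out=[]
    for q,S in way:
        n=max(1,int(np.ceil(max(abs(R.inv().apply(q-p)/.025).max()/step,np.linalg.norm((R.inv()*S).as_rotvec())/(np.pi/2)/.1))))
        for k in range(n,0,-1):
            sh=(R.inv().apply(q-p)/.025/k).round(2); t=((R.inv()*S).as_rotvec()/(np.pi/2)/k).round(3)
            p=p+R.apply(sh*.025); R=R*Ro.from_rotvec(t*np.pi/2); out.append([sh.tolist(),t.tolist()])
    while len(out)%10: out.append([[0,0,0],[0,0,0]])
    for i in range(0,len(out),10): print(str(out[i:i+10]).replace("-0.0,","0,").replace("-0.0]","0]").replace("0.0,","0,").replace("0.0]","0]"))
    return p,R
def latch(th,off=(0,0,0)):
    a=.751-th; return dm(-.087-.041*np.cos(a)+off[0],off[1],.080-.041*np.sin(a)+off[2])
def handle(th,off=(0,0,0)):
    f=.3647+th; return dm(.075-.118*np.cos(f)+off[0],off[1],.088+.118*np.sin(f)+off[2])
E
python3 - <<'E'
from h import *
A=.26
s=rows([pose(latch(0)+[0,0,.09]),pose(latch(0)+[0,0,.09],A),pose(latch(0),A)])
print("arc")
rows([pose(latch(t),A) for t in np.arange(.2,1.61,.2)],pose(latch(0),A))
E
```

```text
[[[-0.13, 0.86, 0.18], [0, 0, 0.046]], [[-0.07, 0.86, 0.18], [0, 0, 0.046]], [[0, 0.86, 0.18], [0, 0, 0.046]], [[0.06, 0.86, 0.18], [0, 0, 0.046]], [[0.12, 0.86, 0.17], [0, 0, 0.046]], [[0.18, 0.85, 0.18], [0, 0, 0.046]], [[0.24, 0.83, 0.17], [0, 0.001, 0.046]], [[0.31, 0.81, 0.18], [0, 0, 0.046]], [[0.36, 0.78, 0.17], [-0.001, 0.001, 0.045]], [[0.42, 0.76, 0.18], [0, 0, 0.046]]]
[[[-0.14, 0, -0.02], [0, -0.083, 0]], [[-0.14, 0, 0], [0, -0.082, 0]], [[0.23, 0, 0.87], [0, 0, 0]], [[0.23, 0, 0.87], [0, 0, 0]], [[0.23, 0, 0.87], [0, 0, 0]], [[0.23, 0, 0.87], [0, 0, 0]], [[0, 0, 0], [0, 0, 0]], [[0, 0, 0], [0, 0, 0]], [[0, 0, 0], [0, 0, 0]], [[0, 0, 0], [0, 0, 0]]]
arc
[[[0.12, 0, -0.3], [0, 0, 0]], [[0.07, 0, -0.32], [0, 0, 0]], [[-0.01, 0, -0.33], [0, 0, 0]], [[-0.06, 0, -0.32], [0, 0, 0]], [[-0.13, 0, -0.3], [0, 0, 0]], [[-0.19, 0, -0.27], [0, 0, 0]], [[-0.24, 0, -0.23], [0, 0, 0]], [[-0.28, 0, -0.17], [0, 0, 0]], [[0, 0, 0], [0, 0, 0]], [[0, 0, 0], [0, 0, 0]]]
```

send_rows(plan=[[[-0.13,0.86,0.18],[0,0,0.046]],[[-0.07,0.86,0.18],[0,0,0.046]],[[0,0.86,0.18],[0,0,0.046]],[[0.06,0.86,0.18],[0,0,0.046]],[[0.12,0.86,0.17],[0,0,0.046]],[[0.18,0.85,0.18],[0,0,0.046]],[[0.24,0.83,0.17],[0,0.001,0.046]],[[0.31,0.81,0.18],[0,0,0.046]],[[0.36,0.78,0.17],[-0.001,0.001,0.045]],[[0.42,0.76,0.18],[0,0,0.046]]], gripper=0.2)

```text
time: 16.65
tool_pos: [0.4687, 0.0183, 0.1124]
tool_rot: [3.141, -0.003, 3.069]
contact_force: [-0.4, 0.2, 0.5]
opening: 0.0554
grip_force: 0.0
```

send_rows(plan=[[[-0.14,0,-0.02],[0,-0.083,0]],[[-0.14,0,0],[0,-0.082,0]],[[0.23,0,0.87],[0,0,0]],[[0.23,0,0.87],[0,0,0]],[[0.23,0,0.87],[0,0,0]],[[0.23,0,0.87],[0,0,0]],[[0,0,0],[0,0,0]],[[0,0,0],[0,0,0]],[[0,0,0],[0,0,0]],[[0,0,0],[0,0,0]]])

```text
time: 17.9
tool_pos: [0.4762, 0.0173, 0.0241]
tool_rot: [3.141, 0.257, 3.071]
contact_force: [0.1, -1.1, -1.4]
opening: 0.0552
grip_force: 0.0
```

send_rows(plan=[[[0,0,0],[0,0,0]],[[0,0,0],[0,0,0]],[[0,0,0],[0,0,0]],[[0,0,0],[0,0,0]],[[0,0,0],[0,0,0]],[[0,0,0],[0,0,0]],[[0,0,0],[0,0,0]],[[0,0,0],[0,0,0]],[[0,0,0],[0,0,0]],[[0,0,0],[0,0,0]]], gripper=-1, force=30)

```text
time: 19.15
tool_pos: [0.4757, 0.0179, 0.0233]
tool_rot: [3.14, 0.256, 3.071]
contact_force: [1.3, 5.1, 1.3]
opening: 0.0316
grip_force: 30.0
```

```bash
python3 - <<'E'
from h import *
o=robot.observe(); print(o["tool_pos"],o["tool_rot"],pose(latch(0),.26)[0],o["contact_force"])
E
```

```text
[0.47571594 0.01793178 0.02332956] [3.1398166  0.25585204 3.07098111] [0.47723936 0.01669582 0.0259303 ] [1.30846727 5.13907169 1.28294785]
```

Gripped at 31.6 mm, the right width. Swing the lever.

send_rows(plan=[[[0.12,0,-0.3],[0,0,0]],[[0.07,0,-0.32],[0,0,0]],[[0,0,-0.33],[0,0,0]],[[-0.06,0,-0.32],[0,0,0]],[[-0.13,0,-0.3],[0,0,0]],[[-0.19,0,-0.27],[0,0,0]],[[-0.24,0,-0.23],[0,0,0]],[[-0.28,0,-0.17],[0,0,0]],[[0,0,0],[0,0,0]],[[0,0,0],[0,0,0]]])

```text
time: 20.4
tool_pos: [0.4786, 0.0178, 0.0827]
tool_rot: [3.14, 0.256, 3.071]
contact_force: [-4.6, 5.8, 9.0]
opening: 0.0316
grip_force: 30.0
```

send_rows(plan=[[[0,0,0],[0,0,0]],[[0,0,0],[0,0,0]],[[0,0,0],[0,0,0]],[[0,0,0],[0,0,0]],[[0,0,-0.6],[0,0,0]],[[0,0,-0.7],[0,0,0]],[[0,0,-0.8],[0,0,0]],[[0,0,-0.8],[0,0,0]],[[0,0,0],[0,0,0]],[[0,0,0],[0,0,0]]], gripper=0.2)

```text
time: 21.65
tool_pos: [0.4602, 0.0183, 0.1515]
tool_rot: [3.14, 0.255, 3.071]
contact_force: [0.5, -0.6, -0.2]
opening: 0.0553
grip_force: 0.0
```

```bash
python3 - <<'E'
from h import *
o=robot.observe(); print(o["tool_pos"],o["tool_rot"],o["contact_force"])
s,e=read_camera("scene");s=s.astype(int);P=pts("scene",e)
m=(s[...,2]>130)&(s[...,1]<70)&(s[...,0]<80)&(abs(P[...,0]-.48)<.06)&(abs(P[...,1]-.017)<.05)
print("red",m.sum(),P[m].mean(0).round(4),"exp open",latch(1.75).round(4))
q=rows([pose(handle(0)+[0,0,.04]),pose(handle(0))])
print("lid"); W=np.arange(.1,1.61,.1)
rows([pose(handle(t),-.35*t/1.6) for t in W],pose(handle(0)))
E
```

```text
[0.46018644 0.01832088 0.15148369] [3.14040947 0.25519984 3.07113397] [ 0.50391786 -0.5914551  -0.2134113 ]
red 0 [nan nan nan] exp open [0.4781 0.0166 0.1145]
[[[-0.87, 0, 0.31], [0, 0.041, 0]], [[-0.89, -0.01, 0.25], [0, 0.04, 0]], [[-0.9, 0, 0.2], [0, 0.041, 0]], [[-0.92, -0.01, 0.14], [0.001, 0.04, 0]], [[0, 0, 0.8], [0, 0, 0]], [[0, 0, 0.8], [0, 0, 0]], [[0, 0, 0], [0, 0, 0]], [[0, 0, 0], [0, 0, 0]], [[0, 0, 0], [0, 0, 0]], [[0, 0, 0], [0, 0, 0]]]
lid
[[[-0.17, 0, -0.43], [0, 0.014, 0]], [[-0.2, 0, -0.42], [0, 0.014, 0]], [[-0.23, 0, -0.4], [0, 0.014, 0]], [[-0.26, 0, -0.37], [0, 0.014, 0]], [[-0.29, 0, -0.35], [0, 0.014, 0]], [[-0.31, 0, -0.33], [0, 0.014, 0]], [[-0.35, 0, -0.3], [0, 0.013, 0]], [[-0.36, 0, -0.27], [0, 0.014, 0]], [[-0.38, 0, -0.24], [0, 0.014, 0]], [[-0.4, 0, -0.21], [0, 0.014, 0]]]
[[[-0.42, 0, -0.17], [0, 0.014, 0]], [[-0.43, 0, -0.14], [0, 0.014, 0]], [[-0.43, 0, -0.1], [0, 0.014, 0]], [[-0.45, 0, -0.07], [0, 0.014, 0]], [[-0.44, 0, -0.03], [0, 0.014, 0]], [[-0.45, 0, 0.01], [0, 0.014, 0]], [[0, 0, 0], [0, 0, 0]], [[0, 0, 0], [0, 0, 0]], [[0, 0, 0], [0, 0, 0]], [[0, 0, 0], [0, 0, 0]]]<stdin>:5: RuntimeWarning: Mean of empty slice.
  ret = um.true_divide(
```

send_rows(plan=[[[-0.87,0,0.31],[0,0.041,0]],[[-0.89,-0.01,0.25],[0,0.04,0]],[[-0.9,0,0.2],[0,0.041,0]],[[-0.92,-0.01,0.14],[0.001,0.04,0]],[[0,0,0],[0,0,0]],[[0,0,0],[0,0,0]],[[0,0,0],[0,0,0]],[[0,0,0],[0,0,0]],[[0,0,0],[0,0,0]],[[0,0,0],[0,0,0]]], gripper=0.5)

```text
time: 22.95
tool_pos: [0.5523, 0.0114, 0.1444]
tool_rot: [-3.141, 0.002, 3.071]
contact_force: [0.6, -0.1, 0.5]
opening: 0.0688
grip_force: 0.0
```

```bash
python3 - <<'E'
from h import *
o=robot.observe(); print(o["tool_pos"],o["tool_rot"],o["opening"])
r=lambda im,x0,x1,y0,y1,w,h:cv2.resize(im[y0:y1,x0:x1],(w,h),interpolation=cv2.INTER_CUBIC)
s,e=read_camera("scene");P=pts("scene",e)
cv2.imwrite("pics/l1.png",r(s,250,400,180,300,750,600))
s=s.astype(int)
m=(s[...,2]>110)&(s[...,1]<70)&(abs(P[...,0]-.48)<.06)&(abs(P[...,1]-.017)<.05)
print("red",m.sum(),P[m].mean(0).round(4),"exp open",latch(1.75).round(4))
E
```

```text
[0.55226781 0.01137631 0.1443908 ] [-3.14109588e+00  1.90147619e-03  3.07142786e+00] 0.06881245305047679
red 29 [0.4764 0.0139 0.1189] exp open [0.4781 0.0166 0.1145]
```

View pics/l1.png

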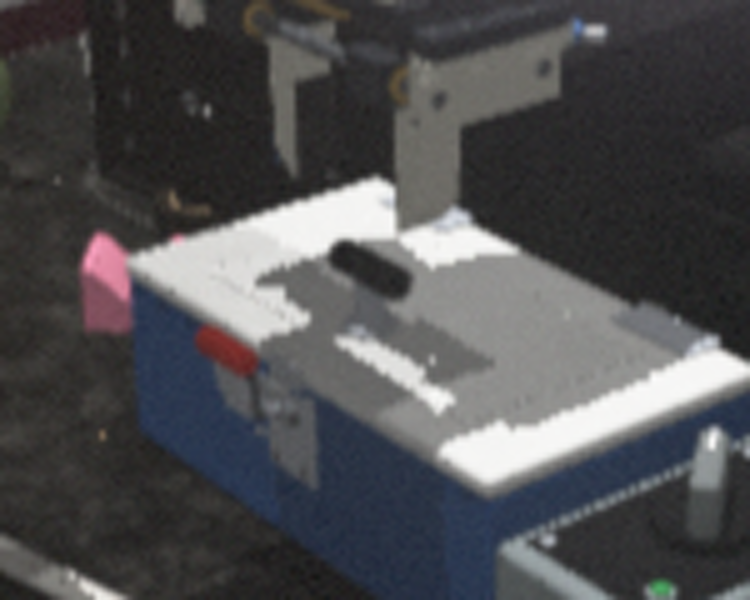

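send_rows(plan=[[[0,0,0.5],[0,0,0]],[[0,0,0.5],[0,0,0]],[[0,0,0.4],[0,0,0]],[[0,0,0.25],[0,0,0]],[[0,0,0],[0,0,0]],[[0,0,0],[0,0,0]],[[0,0,0],[0,0,0]],[[0,0,0],[0,0,0]],[[0,0,0],[0,0,0]],[[0,0,0],[0,0,0]]])

```text
time: 24.25
tool_pos: [0.5524, 0.0114, 0.103]
tool_rot: [-3.141, 0.002, 3.071]
contact_force: [-0.3, -0.4, -0.1]
opening: 0.0685
grip_force: 0.0
```

send_rows(plan=[[[0,0,0],[0,0,0]],[[0,0,0],[0,0,0]],[[0,0,0],[0,0,0]],[[0,0,0],[0,0,0]],[[0,0,0],[0,0,0]],[[0,0,0],[0,0,0]],[[0,0,0],[0,0,0]],[[0,0,0],[0,0,0]],[[0,0,0],[0,0,0]],[[0,0,0],[0,0,0]]], gripper=-1, force=35)

```text
time: 25.5
tool_pos: [0.5525, 0.0128, 0.1029]
tool_rot: [3.14, 0.002, 3.071]
contact_force: [0.6, 4.9, 0.0]
opening: 0.0435
grip_force: 35.0
```

send_rows(plan=[[[-0.17,0,-0.43],[0,0.014,0]],[[-0.2,0,-0.42],[0,0.014,0]],[[-0.23,0,-0.4],[0,0.014,0]],[[-0.26,0,-0.37],[0,0.014,0]],[[-0.29,0,-0.35],[0,0.014,0]],[[-0.31,0,-0.33],[0,0.014,0]],[[-0.35,0,-0.3],[0,0.013,0]],[[-0.36,0,-0.27],[0,0.014,0]],[[-0.38,0,-0.24],[0,0.014,0]],[[-0.4,0,-0.21],[0,0.014,0]]])

```text
time: 26.75
tool_pos: [0.6303, 0.0076, 0.1766]
tool_rot: [3.14, -0.224, 3.073]
contact_force: [-5.4, 6.3, -1.9]
opening: 0.0438
grip_force: 35.0
```

send_rows(plan=[[[-0.42,0,-0.17],[0,0.014,0]],[[-0.43,0,-0.14],[0,0.014,0]],[[-0.43,0,-0.1],[0,0.014,0]],[[-0.45,0,-0.07],[0,0.014,0]],[[-0.44,0,-0.03],[0,0.014,0]],[[-0.45,0,0.01],[0,0.014,0]],[[0,0,0],[0,0,0]],[[0,0,0],[0,0,0]],[[0,0,0],[0,0,0]],[[0,0,0],[0,0,0]]])

```text
time: 28.0
tool_pos: [0.6991, 0.003, 0.1726]
tool_rot: [3.139, -0.345, 3.074]
contact_force: [4.5, 5.5, 4.7]
opening: 0.0433
grip_force: 35.0
```

```bash
python3 - <<'E'
from h import *
o=robot.observe(); print(o["tool_pos"],o["tool_rot"],o["opening"],o["contact_force"],pose(handle(1.6),-.35)[0])
E
```

```text
[0.69905416 0.00296389 0.17264094] [ 3.13934054 -0.3453921   3.07414042] 0.04329592940774908 [4.54263906 5.54734096 4.68028096] [0.69775778 0.00123427 0.17160025]
```

```bash
python3 - <<'E'
from h import *
o=robot.observe(); p=o["tool_pos"]; R=Ro.from_euler("xyz",o["tool_rot"])
# after release: 50 mm along -z tool, up to .29, then straight + over to above V-block
p1=p-R.apply([0,0,.05]); p2=np.array([p1[0],p1[1],.29]); Rd=Ro.from_euler("xyz",[np.pi,0,3.295])
q=rows([(p1,R),(p2,R),(np.array([.56,.05,.29]),Ro.from_euler("xyz",[np.pi,0,3.07])),(np.array([.5444,.3585,.2]),Rd)],(p,R))
E
```

```text
[[[0, 0, -0.67], [0, 0, 0]], [[0, 0, -0.67], [0, 0, 0]], [[0, 0, -0.66], [0, 0, 0]], [[0.32, 0, -0.88], [0, 0, 0]], [[0.32, 0, -0.88], [0, 0, 0]], [[0.31, 0.01, -0.89], [0, 0, 0]], [[0.85, 0.21, 0.31], [0, -0.031, 0]], [[0.87, 0.21, 0.27], [0, -0.031, 0]], [[0.88, 0.22, 0.22], [0, -0.032, 0]], [[0.89, 0.21, 0.18], [0, -0.031, 0.001]]]
[[[0.9, 0.21, 0.13], [0, -0.032, 0]], [[0.9, 0.22, 0.09], [0.001, -0.031, 0.001]], [[0.91, 0.21, 0.05], [0, -0.032, 0]], [[0.11, 0.88, 0.26], [0, 0, -0.01]], [[0.09, 0.88, 0.26], [0, 0, -0.01]], [[0.08, 0.88, 0.26], [0, 0, -0.01]], [[0.07, 0.88, 0.26], [0, 0, -0.01]], [[0.05, 0.88, 0.26], [0, 0, -0.01]], [[0.04, 0.88, 0.26], [0, 0, -0.01]], [[0.02, 0.88, 0.26], [0, 0, -0.01]]]
[[[0.01, 0.88, 0.25], [0, 0, -0.01]], [[0, 0.88, 0.26], [0, 0, -0.01]], [[-0.02, 0.88, 0.25], [0, 0, -0.011]], [[-0.03, 0.88, 0.26], [0, 0, -0.01]], [[-0.05, 0.88, 0.25], [0, 0, -0.011]], [[-0.06, 0.89, 0.26], [0, 0, -0.01]], [[-0.07, 0.88, 0.25], [0, 0, -0.011]], [[0, 0, 0], [0, 0, 0]], [[0, 0, 0], [0, 0, 0]], [[0, 0, 0], [0, 0, 0]]]
```

send_rows(plan=[[[0,0,0],[0,0,0]],[[0,0,0],[0,0,0]],[[0,0,0],[0,0,0]],[[0,0,0],[0,0,0]],[[0,0,-0.67],[0,0,0]],[[0,0,-0.67],[0,0,0]],[[0,0,-0.66],[0,0,0]],[[0.32,0,-0.88],[0,0,0]],[[0.32,0,-0.88],[0,0,0]],[[0.31,0.01,-0.89],[0,0,0]]], gripper=0.5)

```text
time: 29.25
tool_pos: [0.6943, 0.0004, 0.2813]
tool_rot: [3.141, -0.333, 3.071]
contact_force: [-0.2, 0.1, 0.1]
opening: 0.0689
grip_force: 0.0
```

send_rows(plan=[[[0.85,0.21,0.31],[0,-0.031,0]],[[0.87,0.21,0.27],[0,-0.031,0]],[[0.88,0.22,0.22],[0,-0.032,0]],[[0.89,0.21,0.18],[0,-0.031,0.001]],[[0.9,0.21,0.13],[0,-0.032,0]],[[0.9,0.22,0.09],[0.001,-0.031,0.001]],[[0.91,0.21,0.05],[0,-0.032,0]],[[0.11,0.88,0.26],[0,0,-0.01]],[[0.09,0.88,0.26],[0,0,-0.01]],[[0.08,0.88,0.26],[0,0,-0.01]]])

```text
time: 30.5
tool_pos: [0.5461, 0.1131, 0.2638]
tool_rot: [-3.14, -0.002, 3.116]
contact_force: [0.4, -0.0, 0.3]
opening: 0.0689
grip_force: 0.0
```

```bash
python3 - <<'E'
from h import *
o=robot.observe(); print(o["tool_pos"],o["tool_rot"],o["contact_force"])
a,d=read_camera("top");s,e=read_camera("scene");P=pts("top",d)
cv2.imwrite("pics/o1.png",np.hstack([cv2.resize(a[150:300,130:490],(400,167)),cv2.resize(s[150:400,180:480],(400,333))[:167]]))
p=a
for nm,(x0,x1,y0,y1),z in[("vb",(145,190,220,255),.036),("gauge",(430,490,195,228),.0095)]:
    mm=np.zeros((480,640),np.uint8); mm[y0:y1,x0:x1]=(p[y0:y1,x0:x1].min(-1)>100); c=max(cv2.findContours(mm,0,2)[0],key=cv2.contourArea); re=cv2.minAreaRect(c);print(nm,re,ray("top",re[0],z).round(4),[ray("top",x,z)[:2].round(4).tolist() for x in cv2.boxPoints(re)])
Q=pts("scene",e); m=(Q[...,2]>.15)&(Q[...,2]<.22)&(abs(Q[...,1])<.12)&(Q[...,0]>.6)&(Q[...,0]<.72)&(s.min(-1)>100); q=Q[m]; print("lid pts",len(q)); 
if len(q)>20: print(np.polyfit(q[:,2],q[:,0],1))
E
```

```text
[0.54606534 0.11306985 0.2638099 ] [-3.14042770e+00 -2.07187351e-03  3.11588145e+00] [ 0.44129181 -0.0340038   0.30752819]
vb ((156.0, 247.5), (13.0, 22.0), 90.0) [0.5194 0.3796 0.036 ] [[0.5351, 0.4056], [0.5345, 0.3541], [0.5038, 0.3537], [0.5045, 0.4051]]
gauge ((457.91119384765625, 210.21299743652344), (43.07693099975586, 8.923078536987305), 22.619861602783203) [ 0.6041 -0.3398  0.0095] [[0.6149, -0.2879], [0.6349, -0.2969], [0.5933, -0.3916], [0.5734, -0.3824]]
lid pts 2026
[-0.01678003  0.66682071]
```

View pics/o1.png

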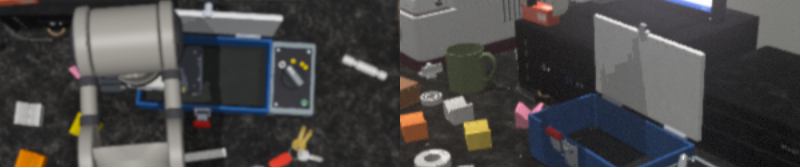

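```bash
python3 - <<'E'
from h import *
a,d=read_camera("top");p=a;P=pts("top",d)
x0,x1,y0,y1=130,182,225,275
sat=(p.max(-1).astype(int)-p.min(-1))
mm=np.zeros((480,640),np.uint8); mm[y0:y1,x0:x1]=((p.min(-1)>100)&(sat<50))[y0:y1,x0:x1]
c=max(cv2.findContours(mm,0,2)[0],key=cv2.contourArea); re=cv2.minAreaRect(c);print(re,ray("top",re[0],.034).round(4)); b=np.array([ray("top",x,.034)[:2] for x in cv2.boxPoints(re)]); print(b.round(4).tolist())
for i in range(2): v=b[i+1]-b[i]; print(np.linalg.norm(v).round(4),np.arctan2(v[1],v[0]).round(3))
s,e=read_camera("scene");Q=pts("scene",e);m=(Q[...,2]>.02)&(Q[...,2]<.045)&(np.hypot(Q[...,0]-.516,Q[...,1]-.383)<.06); print(Q[m].mean(0),np.percentile(Q[m],[2,98],axis=0).round(3))
E
```

```text
((154.61587524414062, 251.95730590820312), (23.96364402770996, 20.540266036987305), 6.34019136428833) [0.5092 0.3832 0.034 ]
[[0.4887, 0.4133], [0.5367, 0.4089], [0.5298, 0.353], [0.4818, 0.3576]]
0.0482 -0.091
0.0564 -1.694
[0.50699625 0.38001599 0.02889686] [[0.485 0.355 0.021]
 [0.532 0.409 0.036]]
```

```bash
python3 - <<'E'
from h import *
Rd=Ro.from_euler("xyz",[np.pi,0,3.037]); v=np.array([.509,.383,0])
rows([(v+[0,0,.1],Rd),(v+[0,0,-.008],Rd)])
E
```

```text
[[[0.15, 0.9, 0.54], [0, 0, 0.004]], [[0.15, 0.9, 0.54], [0, 0, 0.004]], [[0.16, 0.9, 0.54], [0, 0, 0.004]], [[0.16, 0.9, 0.54], [0, 0, 0.004]], [[0.17, 0.89, 0.54], [0, 0, 0.004]], [[0.17, 0.89, 0.55], [0, 0, 0.004]], [[0.18, 0.89, 0.54], [0, 0, 0.004]], [[0.18, 0.89, 0.55], [0, 0, 0.004]], [[0.19, 0.89, 0.54], [0, -0.001, 0.005]], [[0.2, 0.89, 0.55], [0, 0, 0.004]]]
[[[0.2, 0.89, 0.54], [-0.001, -0.001, 0.005]], [[0.21, 0.89, 0.55], [0, 0, 0.004]], [[0, 0, 0.86], [0, 0, 0]], [[0, 0, 0.86], [0, 0, 0]], [[0, 0, 0.87], [0, 0, 0]], [[0, 0, 0.86], [0, 0, 0]], [[0, 0, 0.87], [0, 0, 0]], [[0, 0, 0], [0, 0, 0]], [[0, 0, 0], [0, 0, 0]], [[0, 0, 0], [0, 0, 0]]]
```

send_rows(plan=[[[0.15,0.9,0.54],[0,0,0.004]],[[0.15,0.9,0.54],[0,0,0.004]],[[0.16,0.9,0.54],[0,0,0.004]],[[0.16,0.9,0.54],[0,0,0.004]],[[0.17,0.89,0.54],[0,0,0.004]],[[0.17,0.89,0.55],[0,0,0.004]],[[0.18,0.89,0.54],[0,0,0.004]],[[0.18,0.89,0.55],[0,0,0.004]],[[0.19,0.89,0.54],[0,-0.001,0.005]],[[0.2,0.89,0.55],[0,0,0.004]]], gripper=1)

```text
time: 31.95
tool_pos: [0.516, 0.3376, 0.1268]
tool_rot: [-3.14, -0.002, 3.05]
contact_force: [0.4, 0.3, -0.4]
opening: 0.0918
grip_force: 0.0
```

send_rows(plan=[[[0.2,0.89,0.54],[-0.001,-0.001,0.005]],[[0.21,0.89,0.55],[0,0,0.004]],[[0,0,0.86],[0,0,0]],[[0,0,0.86],[0,0,0]],[[0,0,0.87],[0,0,0]],[[0,0,0.86],[0,0,0]],[[0,0,0.87],[0,0,0]],[[0,0,0],[0,0,0]],[[0,0,0],[0,0,0]],[[0,0,0],[0,0,0]]])

```text
time: 33.2
tool_pos: [0.5097, 0.3833, -0.0076]
tool_rot: [3.141, -0.0, 3.037]
contact_force: [0.1, 0.4, 0.1]
opening: 0.0918
grip_force: 0.0
```

send_rows(plan=[[[0,0,0],[0,0,0]],[[0,0,0],[0,0,0]],[[0,0,0],[0,0,0]],[[0,0,0],[0,0,0]],[[0,0,0],[0,0,0]],[[0,0,0],[0,0,0]],[[0,0,0],[0,0,0]],[[0,0,0],[0,0,0]],[[0,0,0],[0,0,0]],[[0,0,0],[0,0,0]]], gripper=-1, force=40)

```text
time: 34.45
tool_pos: [0.5088, 0.3832, -0.0091]
tool_rot: [-3.142, -0.002, 3.037]
contact_force: [-0.1, 1.2, -0.3]
opening: 0.0499
grip_force: 40.0
```

```bash
python3 - <<'E'
from h import *
o=robot.observe();p=o["tool_pos"];R=Ro.from_euler("xyz",o["tool_rot"]); Rd=Ro.from_euler("xyz",[np.pi,0,3.07]); v=dm(-.01,.045,0)
print(v);rows([(p+[0,0,.15],R),(v+[0,0,.14],Rd),(v+[0,0,.025],Rd)])
E
```

```text
[0.58017192 0.05458922 0.        ]
[[[0, 0, -0.86], [0, 0, 0]], [[0, 0, -0.86], [0, 0, 0]], [[0, 0, -0.86], [0, 0, 0]], [[0, 0, -0.85], [0, 0, 0]], [[0, 0, -0.86], [0, 0, 0]], [[0.01, 0, -0.85], [0, 0, 0]], [[0, 0, -0.86], [0, 0, 0]], [[-0.28, -0.85, 0], [0, 0, -0.001]], [[-0.28, -0.85, 0], [0, 0, -0.001]], [[-0.28, -0.85, 0], [0, 0, -0.001]]]
[[[-0.28, -0.85, 0], [0, 0, -0.001]], [[-0.27, -0.85, 0], [0, 0, -0.002]], [[-0.27, -0.86, 0], [0, 0, -0.001]], [[-0.27, -0.86, 0], [0, 0, -0.002]], [[-0.27, -0.86, 0], [0, 0, -0.001]], [[-0.27, -0.86, 0], [0, 0, -0.002]], [[-0.26, -0.86, 0], [0, 0, -0.001]], [[-0.26, -0.85, 0.01], [0, 0, -0.002]], [[-0.26, -0.86, 0], [0, 0, -0.001]], [[-0.26, -0.86, 0.01], [0, 0, -0.002]]]
[[[-0.26, -0.86, 0], [0, -0.001, -0.001]], [[-0.26, -0.85, 0.01], [0, 0, -0.002]], [[0, 0, 0.77], [0, 0, 0]], [[0, 0, 0.77], [0, 0, 0]], [[0, 0, 0.77], [0, 0, 0]], [[0, 0, 0.76], [0, 0, 0]], [[0, 0, 0.77], [0, 0, 0]], [[0, 0, 0.76], [0, 0, 0]], [[0, 0, 0], [0, 0, 0]], [[0, 0, 0], [0, 0, 0]]]
```

send_rows(plan=[[[0,0,-0.86],[0,0,0]],[[0,0,-0.86],[0,0,0]],[[0,0,-0.86],[0,0,0]],[[0,0,-0.85],[0,0,0]],[[0,0,-0.86],[0,0,0]],[[0.01,0,-0.85],[0,0,0]],[[0,0,-0.86],[0,0,0]],[[-0.28,-0.85,0],[0,0,-0.001]],[[-0.28,-0.85,0],[0,0,-0.001]],[[-0.28,-0.85,0],[0,0,-0.001]]])

```text
time: 35.7
tool_pos: [0.5229, 0.315, 0.1395]
tool_rot: [-3.139, -0.004, 3.041]
contact_force: [-0.5, -0.3, -5.2]
opening: 0.0497
grip_force: 40.0
```

send_rows(plan=[[[-0.28,-0.85,0],[0,0,-0.001]],[[-0.27,-0.85,0],[0,0,-0.002]],[[-0.27,-0.86,0],[0,0,-0.001]],[[-0.27,-0.86,0],[0,0,-0.002]],[[-0.27,-0.86,0],[0,0,-0.001]],[[-0.27,-0.86,0],[0,0,-0.002]],[[-0.26,-0.86,0],[0,0,-0.001]],[[-0.26,-0.85,0.01],[0,0,-0.002]],[[-0.26,-0.86,0],[0,0,-0.001]],[[-0.26,-0.86,0.01],[0,0,-0.002]]])

```text
time: 36.95
tool_pos: [0.57, 0.0959, 0.1396]
tool_rot: [-3.141, -0.004, 3.064]
contact_force: [-0.7, 0.3, -5.9]
opening: 0.0498
grip_force: 40.0
```

```bash
python3 - <<'E'
from h import *
o=robot.observe(); print(o["tool_pos"],o["opening"],o["grip_force"],o["contact_force"])
s,e=read_camera("scene"); cv2.imwrite("pics/h1.png",cv2.resize(s[120:340,200:450],(500,440)))
E
```

```text
[0.56996744 0.0959443  0.13960654] 0.04984168004979607 39.99938428401947 [-0.68385283  0.29068443 -5.86595501]
```

View pics/h1.png

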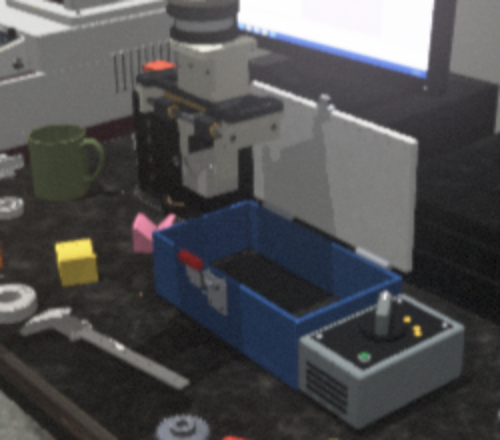

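send_rows(plan=[[[-0.26,-0.86,0],[0,-0.001,-0.001]],[[-0.26,-0.85,0.01],[0,0,-0.002]],[[0,0,0.77],[0,0,0]],[[0,0,0.77],[0,0,0]],[[0,0,0.77],[0,0,0]],[[0,0,0.76],[0,0,0]],[[0,0,0.77],[0,0,0]],[[0,0,0.76],[0,0,0]],[[0,0,0],[0,0,0]],[[0,0,0],[0,0,0]]])

```text
time: 38.25
tool_pos: [0.5804, 0.0539, 0.0255]
tool_rot: [-3.141, 0.0, 3.069]
contact_force: [-0.1, 0.2, -6.6]
opening: 0.0501
grip_force: 40.0
```

send_rows(plan=[[[0,0,0],[0,0,0]],[[0,0,0],[0,0,0]],[[0,0,0],[0,0,0]],[[0,0,0],[0,0,0]],[[0,0,0],[0,0,0]],[[0,0,-0.9],[0,0,0]],[[0,0,-0.9],[0,0,0]],[[0,0,-0.9],[0,0,0]],[[0,0,-0.9],[0,0,0]],[[0,0,-0.9],[0,0,0]]], gripper=0.5)

```text
time: 39.5
tool_pos: [0.5801, 0.0545, 0.1382]
tool_rot: [-3.141, -0.001, 3.07]
contact_force: [0.1, 0.7, 0.5]
opening: 0.0688
grip_force: 0.0
```

```bash
python3 - <<'E'
from h import *
a,d=read_camera("top");p=a
x0,x1,y0,y1=425,500,180,245
mm=np.zeros((480,640),np.uint8); mm[y0:y1,x0:x1]=(p[y0:y1,x0:x1].min(-1)>100); c=max(cv2.findContours(mm,0,2)[0],key=cv2.contourArea); re=cv2.minAreaRect(c)
b=np.array([ray("top",x,.0095)[:2] for x in cv2.boxPoints(re)]); g=ray("top",re[0],.0095); print(re,g)
for i in range(2): v=b[i+1]-b[i]; print(np.linalg.norm(v).round(4),np.arctan2(v[1],v[0]).round(3))
s,e=read_camera("scene");Q=pts("scene",e);m=(Q[...,2]>.012)&(Q[...,2]<.03)&(np.hypot(Q[...,0]-g[0],Q[...,1]-g[1])<.06); q=Q[m]; print(q.mean(0),Q[m].max(0)); u,S,vt=np.linalg.svd(q[:,:2]-q[:,:2].mean(0)); print(np.arctan2(vt[0,1],vt[0,0]))
E
```

```text
((457.9224548339844, 210.18104553222656), (43.06851577758789, 8.797531127929688), 23.198591232299805) [ 0.60416987 -0.33979203  0.0095    ]
0.0217 -0.433
0.1034 -1.995
[ 0.60003594 -0.34037983  0.01563692] [ 0.62738718 -0.29018453  0.02049244]
-1.995465135124617
```

```bash
python3 - <<'E'
from h import *
o=robot.observe();p=o["tool_pos"];R=Ro.from_euler("xyz",o["tool_rot"]); Rg=Ro.from_euler("xyz",[np.pi,0,1.146]); g=np.array([.603,-.339,0])
rows([(g+[0,0,.14],R),(g+[0,0,.10],Rg),(g+[0,0,-.0145],Rg)])
E
```

```text
[[[-0.11, -0.87, 0], [0, 0, 0]], [[-0.11, -0.87, 0], [0, 0, 0]], [[-0.11, -0.87, 0], [0, 0, 0]], [[-0.11, -0.87, 0], [0, 0, 0]], [[-0.11, -0.87, 0], [0, 0, 0]], [[-0.11, -0.87, 0], [0, 0, 0]], [[-0.11, -0.87, 0], [0, 0, 0]], [[-0.11, -0.87, 0], [0, 0, 0]], [[-0.11, -0.87, 0], [0, 0, 0]], [[-0.11, -0.87, 0], [0, 0, 0]]]
[[[-0.11, -0.87, 0], [0, 0, 0]], [[-0.11, -0.87, 0], [0, 0, 0]], [[-0.11, -0.87, 0], [0, 0, 0]], [[-0.11, -0.87, 0], [0, 0, 0]], [[-0.11, -0.86, 0], [0, 0, 0]], [[-0.11, -0.87, 0], [0, 0, 0]], [[-0.11, -0.86, 0], [0, 0, 0]], [[-0.1, -0.87, 0.01], [0, 0, 0]], [[0, 0, 0.12], [0, 0, 0.094]], [[0, 0, 0.12], [0, 0, 0.094]]]
[[[0, 0, 0.12], [0, 0, 0.094]], [[0, 0, 0.12], [0, 0, 0.094]], [[0, 0, 0.12], [0, 0, 0.094]], [[0, 0, 0.12], [0, 0, 0.094]], [[0, 0, 0.13], [0, 0, 0.094]], [[0, 0, 0.12], [0, 0, 0.094]], [[0, 0, 0.13], [0.001, 0, 0.095]], [[0, 0, 0.12], [0, 0, 0.094]], [[0, 0, 0.13], [0.001, 0, 0.095]], [[0, 0, 0.12], [0, 0, 0.094]]]
[[[0, 0, 0.13], [0.001, 0, 0.095]], [[0, 0, 0.76], [0, 0, 0]], [[0, 0, 0.76], [0, 0, 0]], [[0, 0, 0.76], [0, 0, 0]], [[0, 0, 0.77], [0, 0, 0]], [[0, 0, 0.76], [0, 0, 0]], [[0, 0, 0.77], [0, 0, 0]], [[0, 0, 0], [0, 0, 0]], [[0, 0, 0], [0, 0, 0]], [[0, 0, 0], [0, 0, 0]]]
```

send_rows(plan=[[[-0.11,-0.87,0],[0,0,0]],[[-0.11,-0.87,0],[0,0,0]],[[-0.11,-0.87,0],[0,0,0]],[[-0.11,-0.87,0],[0,0,0]],[[-0.11,-0.87,0],[0,0,0]],[[-0.11,-0.87,0],[0,0,0]],[[-0.11,-0.87,0],[0,0,0]],[[-0.11,-0.87,0],[0,0,0]],[[-0.11,-0.87,0],[0,0,0]],[[-0.11,-0.87,0],[0,0,0]]])

```text
time: 40.85
tool_pos: [0.5921, -0.1658, 0.1376]
tool_rot: [-3.141, -0.001, 3.07]
contact_force: [0.7, -0.1, -1.8]
opening: 0.0691
grip_force: 0.0
```

send_rows(plan=[[[-0.11,-0.87,0],[0,0,0]],[[-0.11,-0.87,0],[0,0,0]],[[-0.11,-0.87,0],[0,0,0]],[[-0.11,-0.87,0],[0,0,0]],[[-0.11,-0.86,0],[0,0,0]],[[-0.11,-0.87,0],[0,0,0]],[[-0.11,-0.86,0],[0,0,0]],[[-0.1,-0.87,0.01],[0,0,0]],[[0,0,0.12],[0,0,0.094]],[[0,0,0.12],[0,0,0.094]]])

```text
time: 42.1
tool_pos: [0.6012, -0.3401, 0.1311]
tool_rot: [-3.141, -0.001, 2.769]
contact_force: [-1.0, -0.6, 0.6]
opening: 0.069
grip_force: 0.0
```

send_rows(plan=[[[0,0,0.12],[0,0,0.094]],[[0,0,0.12],[0,0,0.094]],[[0,0,0.12],[0,0,0.094]],[[0,0,0.12],[0,0,0.094]],[[0,0,0.13],[0,0,0.094]],[[0,0,0.12],[0,0,0.094]],[[0,0,0.13],[0.001,0,0.095]],[[0,0,0.12],[0,0,0.094]],[[0,0,0.13],[0.001,0,0.095]],[[0,0,0.12],[0,0,0.094]]])

```text
time: 43.35
tool_pos: [0.6013, -0.3397, 0.1004]
tool_rot: [-3.138, 0.001, 1.29]
contact_force: [0.2, -0.3, -0.3]
opening: 0.0689
grip_force: 0.0
```

```bash
python3 - <<'E'
from h import *
o=robot.observe();print(o["tool_pos"],o["tool_rot"],o["contact_force"],o["opening"])
s,e=read_camera("scene");g=np.array([.603,-.339]);Q=pts("scene",e);m=(Q[...,2]>.012)&(Q[...,2]<.03)&(np.hypot(Q[...,0]-g[0],Q[...,1]-g[1])<.06); q=Q[m]; print(len(q),q.mean(0))
Rg=Ro.from_euler("xyz",[np.pi,0,1.146]);rows([(np.array([.603,-.339,-.0145]),Rg)])
a,d=read_camera("top");P=pts("top",d);m=np.zeros((480,640),bool);m[190:250,250:380]=True
c,sn=np.cos(YAW),np.sin(YAW);L=(P-C);lx=c*L[...,0]+sn*L[...,1];ly=-sn*L[...,0]+c*L[...,1];b=(abs(lx)<.066)&(abs(ly)<.126)&(P[...,2]>.035)&(P[...,2]<.075)
print("block in chamber",b.sum(),lx[b].mean(),ly[b].mean(),P[b][:,2].max())
E
```

```text
[ 0.60134092 -0.33971189  0.10038483] [-3.13811766e+00  1.42329881e-03  1.29012539e+00] [ 0.15089105 -0.2544881  -0.33601114] 0.0688643964886362
298 [ 0.59978365 -0.34002137  0.01576143]
[[[0.01, 0.01, 0.76], [0, 0, 0.015]], [[0.01, 0.01, 0.76], [-0.001, 0, 0.015]], [[0.01, 0.01, 0.76], [0, 0, 0.015]], [[0.01, 0.01, 0.77], [0, 0, 0.014]], [[0.01, 0.02, 0.76], [-0.001, 0, 0.015]], [[0, 0.01, 0.77], [0, 0.001, 0.014]], [[0, 0, 0], [0, 0, 0]], [[0, 0, 0], [0, 0, 0]], [[0, 0, 0], [0, 0, 0]], [[0, 0, 0], [0, 0, 0]]]
block in chamber 425 -0.009276485843987476 0.042999565707279634 0.06619889093093204
```

V-block is in the chamber, upright at (-9, 43) mm. Now the gauge.

send_rows(plan=[[[0.01,0.01,0.76],[0,0,0.015]],[[0.01,0.01,0.76],[0,0,0.015]],[[0.01,0.01,0.76],[0,0,0.015]],[[0.01,0.01,0.77],[0,0,0.014]],[[0.01,0.01,0.76],[0,0,0.015]],[[0,0.01,0.77],[0,0,0.014]],[[0,0,0],[0,0,0]],[[0,0,0],[0,0,0]],[[0,0,0],[0,0,0]],[[0,0,0],[0,0,0]]])

```text
time: 44.7
tool_pos: [0.6031, -0.3386, -0.0131]
tool_rot: [-3.14, 0.002, 1.157]
contact_force: [-0.6, 0.1, -0.3]
opening: 0.0693
grip_force: 0.0
```

send_rows(plan=[[[0,0,0],[0,0,0]],[[0,0,0],[0,0,0]],[[0,0,0],[0,0,0]],[[0,0,0],[0,0,0]],[[0,0,0],[0,0,0]],[[0,0,0],[0,0,0]],[[0,0,0],[0,0,0]],[[0,0,0],[0,0,0]],[[0,0,0],[0,0,0]],[[0,0,0],[0,0,0]]], gripper=-1, force=40)

```text
time: 45.95
tool_pos: [0.6027, -0.3383, -0.0139]
tool_rot: [-3.139, 0.002, 1.157]
contact_force: [0.4, -0.6, -0.6]
opening: 0.0184
grip_force: 40.0
```

```bash
python3 - <<'E'
from h import *
o=robot.observe();p=o["tool_pos"];R=Ro.from_euler("xyz",o["tool_rot"]);print(p,o["opening"]); Rd=Ro.from_euler("xyz",[np.pi,0,3.07]); v=dm(-.004,-.05,0); print(v)
rows([(p+[0,0,.15],R),(p+[0,0,.15],Rd),(v+[0,0,.14],Rd),(v+[0,0,.024],Rd)])
E
```

```text
[ 0.60274566 -0.33834633 -0.01391474] 0.018431113894523656
[ 0.57951265 -0.04059778  0.        ]
[[[0, 0, -0.86], [0, 0, 0]], [[0, 0, -0.86], [0, 0, 0]], [[0, 0, -0.86], [0, 0, 0]], [[0, 0, -0.85], [0, 0, 0]], [[0, -0.01, -0.86], [0, 0, 0]], [[-0.01, 0, -0.85], [0, 0, 0]], [[0, -0.01, -0.86], [0, 0, 0]], [[0, 0, 0], [0, 0, -0.094]], [[0, 0, 0], [0, 0, -0.094]], [[0, 0, 0], [0, 0, -0.094]]]
[[[0, 0, 0], [0, 0, -0.094]], [[0, 0, 0], [0, 0, -0.094]], [[0, 0, 0], [0, 0, -0.094]], [[0, 0, 0], [0, 0, -0.093]], [[0, 0, 0], [0, 0, -0.094]], [[0, 0, 0], [0, 0, -0.093]], [[0, 0, 0], [0, -0.001, -0.094]], [[0, 0, 0], [0, 0, -0.093]], [[0, 0, 0], [-0.001, -0.001, -0.094]], [[0, 0, 0], [0, 0, -0.093]]]
[[[0.13, 0.84, -0.01], [0, 0, 0]], [[0.13, 0.84, -0.01], [0, 0, 0]], [[0.13, 0.84, -0.01], [0, 0, 0]], [[0.13, 0.84, -0.01], [0, 0, 0]], [[0.13, 0.85, -0.01], [0, 0, 0]], [[0.13, 0.84, -0.01], [0, 0, 0]], [[0.12, 0.85, -0.01], [0, 0, 0]], [[0.13, 0.84, -0.01], [0, 0, 0]], [[0.12, 0.85, -0.01], [0, 0, 0]], [[0.13, 0.84, -0.01], [0, 0, 0]]]
[[[0.12, 0.85, -0.01], [0, 0, 0]], [[0.13, 0.84, -0.02], [0, 0, 0]], [[0.12, 0.85, -0.01], [0, 0, 0]], [[0.13, 0.84, -0.02], [0, 0, 0]], [[0, 0, 0.77], [0, 0, 0]], [[0, 0, 0.77], [0, 0, 0]], [[0, 0, 0.78], [0, 0, 0]], [[0, 0, 0.77], [0, 0, 0]], [[0, 0, 0.78], [0, 0, 0]], [[0, 0, 0.77], [0, 0, 0]]]
```

send_rows(plan=[[[0,0,-0.86],[0,0,0]],[[0,0,-0.86],[0,0,0]],[[0,0,-0.86],[0,0,0]],[[0,0,-0.85],[0,0,0]],[[0,-0.01,-0.86],[0,0,0]],[[-0.01,0,-0.85],[0,0,0]],[[0,-0.01,-0.86],[0,0,0]],[[0,0,0],[0,0,-0.094]],[[0,0,0],[0,0,-0.094]],[[0,0,0],[0,0,-0.094]]])

```text
time: 47.2
tool_pos: [0.6023, -0.3381, 0.1357]
tool_rot: [-3.137, -0.0, 1.605]
contact_force: [0.3, -0.8, -2.9]
opening: 0.0181
grip_force: 40.0
```

send_rows(plan=[[[0,0,0],[0,0,-0.094]],[[0,0,0],[0,0,-0.094]],[[0,0,0],[0,0,-0.094]],[[0,0,0],[0,0,-0.093]],[[0,0,0],[0,0,-0.094]],[[0,0,0],[0,0,-0.093]],[[0,0,0],[0,-0.001,-0.094]],[[0,0,0],[0,0,-0.093]],[[0,0,0],[-0.001,-0.001,-0.094]],[[0,0,0],[0,0,-0.093]]])

```text
time: 48.45
tool_pos: [0.6023, -0.3381, 0.1356]
tool_rot: [3.141, -0.001, 3.075]
contact_force: [-0.6, -0.7, -2.9]
opening: 0.0187
grip_force: 40.0
```

send_rows(plan=[[[0.13,0.84,-0.01],[0,0,0]],[[0.13,0.84,-0.01],[0,0,0]],[[0.13,0.84,-0.01],[0,0,0]],[[0.13,0.84,-0.01],[0,0,0]],[[0.13,0.85,-0.01],[0,0,0]],[[0.13,0.84,-0.01],[0,0,0]],[[0.12,0.85,-0.01],[0,0,0]],[[0.13,0.84,-0.01],[0,0,0]],[[0.12,0.85,-0.01],[0,0,0]],[[0.13,0.84,-0.01],[0,0,0]]])

```text
time: 49.7
tool_pos: [0.5858, -0.1244, 0.1386]
tool_rot: [-3.141, -0.0, 3.07]
contact_force: [1.0, 0.4, -1.4]
opening: 0.0185
grip_force: 40.0
```

```bash
python3 - <<'E'
from h import *
o=robot.observe(); print(o["tool_pos"],o["tool_rot"],o["opening"],o["grip_force"],o["contact_force"])
s,e=read_camera("scene"); Q=pts("scene",e); T=o["tool_pos"]
m=(abs(Q[...,2]-T[2]-.02)<.03)&(abs(Q[...,0]-T[0])<.07)&(abs(Q[...,1]-T[1])<.04); q=Q[m]; print(len(q),np.percentile(q,[2,98],axis=0).round(3))
m&=(Q[...,2]<T[2]+.035); q=Q[m&(Q[...,2]>T[2]+.01)]; print(np.percentile(q,[2,98],axis=0).round(3))
Rd=Ro.from_euler("xyz",[np.pi,0,3.07]); v=dm(-.004,-.05,0);rows([(v+[0,0,.14],Rd),(v+[0,0,.024],Rd)])
E
```

```text
[ 0.58578425 -0.12438359  0.13858349] [-3.14129664e+00 -2.03227897e-04  3.07003241e+00] 0.018487148776470372 39.96590495109558 [ 0.96168628  0.35374419 -1.44790624]
532 [[ 0.534 -0.153  0.149]
 [ 0.655 -0.102  0.188]]
[[ 0.533 -0.15   0.154]
 [ 0.654 -0.106  0.173]]
[[[0.12, 0.8, -0.01], [0, 0, 0]], [[0.11, 0.81, -0.01], [0, 0, 0]], [[0.12, 0.8, -0.01], [0, 0, 0]], [[0.11, 0.81, -0.02], [0.001, -0.001, 0.001]], [[0, 0, 0.77], [0, 0, 0]], [[0, 0, 0.77], [0, 0, 0]], [[0, 0, 0.78], [0, 0, 0]], [[0, 0, 0.77], [0, 0, 0]], [[0, 0, 0.78], [0, 0, 0]], [[0.01, 0, 0.77], [0, 0, 0]]]
```

send_rows(plan=[[[0.12,0.8,-0.01],[0,0,0]],[[0.11,0.81,-0.01],[0,0,0]],[[0.12,0.8,-0.01],[0,0,0]],[[0.11,0.81,-0.02],[0,0,0]],[[0,0,0.77],[0,0,0]],[[0,0,0.77],[0,0,0]],[[0,0,0.78],[0,0,0]],[[0,0,0.77],[0,0,0]],[[0,0,0.78],[0,0,0]],[[0,0,0.77],[0,0,0]]])

```text
time: 51.0
tool_pos: [0.5802, -0.0439, 0.0233]
tool_rot: [-3.141, -0.0, 3.07]
contact_force: [0.1, 0.6, -1.8]
opening: 0.0181
grip_force: 40.0
```

send_rows(plan=[[[0,0,0],[0,0,0]],[[0,0,0],[0,0,0]],[[0,0,0],[0,0,0]],[[0,0,0],[0,0,0]],[[0,0,0],[0,0,0]],[[0,0,-0.9],[0,0,0]],[[0,0,-0.9],[0,0,0]],[[0,0,-0.9],[0,0,0]],[[0,0,-0.9],[0,0,0]],[[0,0,-0.9],[0,0,0]]], gripper=-0.1)

```text
time: 52.25
tool_pos: [0.5801, -0.0447, 0.1371]
tool_rot: [-3.141, -0.0, 3.07]
contact_force: [0.2, 0.2, -0.1]
opening: 0.0411
grip_force: 0.0
```

```bash
python3 - <<'E'
from h import *
o=robot.observe();p=o["tool_pos"];R=Ro.from_euler("xyz",o["tool_rot"]);print(p,o["opening"],o["contact_force"])
# up, over lid edge, tilt; down onto handle
p1=np.array([p[0],p[1],.29]);A=-.35;H=handle(1.6)
hi=pose(H+[0,0,.11],A);m=(np.array([.62,.005,.29]),pose(H,A)[1]); app=pose(H,A); pre=(app[0]-app[1].apply([0,0,.05]),app[1])
print(hi[0],pre[0],app[0])
rows([(p1,R),m,(np.array([pre[0][0],pre[0][1],.285]),app[1]),pre,app])
E
```

```text
[ 0.58005543 -0.04467008  0.13714228] 0.04108195099154708 [ 0.24546493  0.16835992 -0.14900511]
[0.69775778 0.00123427 0.28160025] [7.14860684e-01 3.51046601e-05 2.18568883e-01] [0.69775778 0.00123427 0.17160025]
[[[0, 0, -0.87], [0, 0, 0]], [[0, 0, -0.87], [0, 0, 0]], [[0, 0, -0.87], [0, 0, 0]], [[0, 0, -0.88], [0, 0, 0]], [[0, 0, -0.87], [0, 0, 0]], [[0, 0, -0.88], [0, 0, 0]], [[0, 0, -0.87], [0, 0, 0]], [[-0.48, 0.7, 0], [0, 0.074, 0]], [[-0.48, 0.7, -0.06], [0, 0.074, -0.001]], [[-0.47, 0.69, -0.11], [0, 0.075, 0]]]
[[[-0.73, 0.01, -0.22], [0, 0, 0]], [[-0.73, 0.02, -0.23], [0, 0, 0]], [[-0.73, 0.01, -0.22], [0, 0, 0]], [[-0.72, 0.02, -0.23], [0, 0, 0]], [[-0.73, 0.01, -0.22], [0, 0, 0]], [[-0.3, 0, 0.83], [0, 0, 0]], [[-0.31, 0, 0.83], [0, 0, 0]], [[-0.3, 0, 0.84], [0, 0, 0]], [[0, 0, 0.67], [0, 0, 0]], [[0, 0, 0.66], [0, 0, 0]]]
[[[0, 0, 0.67], [0, 0, 0]], [[0, 0, 0], [0, 0, 0]], [[0, 0, 0], [0, 0, 0]], [[0, 0, 0], [0, 0, 0]], [[0, 0, 0], [0, 0, 0]], [[0, 0, 0], [0, 0, 0]], [[0, 0, 0], [0, 0, 0]], [[0, 0, 0], [0, 0, 0]], [[0, 0, 0], [0, 0, 0]], [[0, 0, 0], [0, 0, 0]]]
```

send_rows(plan=[[[0,0,-0.87],[0,0,0]],[[0,0,-0.87],[0,0,0]],[[0,0,-0.87],[0,0,0]],[[0,0,-0.88],[0,0,0]],[[0,0,-0.87],[0,0,0]],[[0,0,-0.88],[0,0,0]],[[0,0,-0.87],[0,0,0]],[[0,0,0],[0,0,0]],[[0,0,0],[0,0,0]],[[0,0,0],[0,0,0]]], gripper=0.5)

```text
time: 53.5
tool_pos: [0.5797, -0.0446, 0.2878]
tool_rot: [-3.142, -0.003, 3.07]
contact_force: [0.1, 0.4, -0.3]
opening: 0.0687
grip_force: 0.0
```

```bash
python3 - <<'E'
from h import *
s,e=read_camera("scene");a,d=read_camera("top")
c,sn=np.cos(YAW),np.sin(YAW)
for n,im,dd in(("scene",s,e),("top",a,d)):
    P=pts(n,dd);L=P-C;lx=c*L[...,0]+sn*L[...,1];ly=-sn*L[...,0]+c*L[...,1]
    for nm,y0,y1 in(("block",.01,.08),("gauge",-.12,0)):
        b=(abs(lx)<.066)&(ly>y0)&(ly<y1)&(P[...,2]>.03)&(P[...,2]<.075)&(im.min(-1)>70)
        if b.sum()>5: print(n,nm,b.sum(),np.percentile(lx[b],[5,50,95]).round(3),np.percentile(ly[b],[5,50,95]).round(3),np.percentile(P[b][:,2],[5,95]).round(3))
cv2.imwrite("pics/in.png",np.hstack([cv2.resize(s[210:330,260:420],(400,300)),cv2.resize(a[150:270,240:400],(400,300))]))
E
```

```text
scene block 318 [-0.029 -0.007  0.012] [0.017 0.029 0.065] [0.034 0.057]
scene gauge 103 [-0.014  0.009  0.036] [-0.063 -0.059 -0.05 ] [0.034 0.04 ]
top block 301 [-0.031 -0.009  0.011] [0.034 0.051 0.066] [0.037 0.06 ]
top gauge 242 [-0.054 -0.016  0.018] [-0.063 -0.054 -0.047] [0.034 0.045]
```

View pics/in.png

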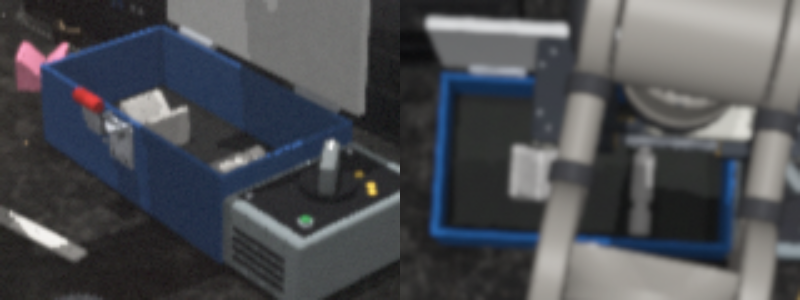

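send_rows(plan=[[[-0.48,0.7,-0.1],[0,0.074,0]],[[-0.48,0.7,-0.1],[0,0.074,0]],[[-0.47,0.7,-0.15],[0,0.075,0]],[[-0.73,0.02,-0.22],[0,0,0]],[[-0.73,0.02,-0.22],[0,0,0]],[[-0.73,0.02,-0.22],[0,0,0]],[[-0.73,0.02,-0.22],[0,0,0]],[[-0.73,0,-0.22],[0,0,0]],[[0,0,0],[0,0,0]],[[0,0,0],[0,0,0]]])

```text
time: 54.85
tool_pos: [0.695, 0.0005, 0.2799]
tool_rot: [3.141, -0.333, 3.07]
contact_force: [-0.4, 0.4, 0.2]
opening: 0.0687
grip_force: 0.0
```

```bash
python3 - <<'E'
from h import *
o=robot.observe();print(o["tool_pos"],o["tool_rot"],o["contact_force"])
app=pose(handle(1.6)+[.001,.001,0],-.35); pre=(app[0]-app[1].apply([0,0,.05]),app[1])
rows([pre,app])
print("close");rows([pose(handle(t),-.35*max(t,0)/1.6) for t in np.arange(1.5,-.06,-.1)],pose(handle(1.6),-.35))
E
```

```text
[6.95014701e-01 4.56601407e-04 2.79896940e-01] [ 3.14092972 -0.33298307  3.06983764] [-0.4486451   0.39592667  0.18479831]
[[[-0.53, 0.03, 0.68], [0, 0.004, 0]], [[-0.53, 0.03, 0.68], [0, 0.003, -0.001]], [[-0.54, 0.02, 0.68], [0.001, 0.004, 0]], [[0, 0, 0.67], [0, 0, 0]], [[0, 0, 0.66], [0, 0, 0]], [[0, 0, 0.67], [0, 0, 0]], [[0, 0, 0], [0, 0, 0]], [[0, 0, 0], [0, 0, 0]], [[0, 0, 0], [0, 0, 0]], [[0, 0, 0], [0, 0, 0]]]
close
[[[0.45, 0, 0], [0, -0.014, 0]], [[0.44, 0, 0.04], [0, -0.014, 0]], [[0.45, 0, 0.08], [0, -0.014, 0]], [[0.43, 0, 0.11], [0, -0.014, 0]], [[0.43, 0, 0.15], [0, -0.014, 0]], [[0.41, 0, 0.18], [0, -0.014, 0]], [[0.39, 0, 0.21], [0, -0.013, 0]], [[0.38, 0, 0.25], [0, -0.014, 0]], [[0.36, 0, 0.28], [0, -0.014, 0]], [[0.33, 0, 0.31], [0, -0.014, 0]]]
[[[0.31, 0, 0.33], [0, -0.014, 0]], [[0.28, 0, 0.36], [0, -0.014, 0]], [[0.26, 0, 0.38], [0, -0.014, 0]], [[0.22, 0, 0.4], [0, -0.014, 0]], [[0.19, 0, 0.42], [0, -0.014, 0]], [[0.16, 0, 0.44], [0, -0.014, 0]], [[0, 0, 0], [0, 0, 0]], [[0, 0, 0], [0, 0, 0]], [[0, 0, 0], [0, 0, 0]], [[0, 0, 0], [0, 0, 0]]]
```

send_rows(plan=[[[-0.53,0.03,0.68],[0,0.004,0]],[[-0.53,0.03,0.68],[0,0.003,0]],[[-0.54,0.02,0.68],[0,0.004,0]],[[0,0,0.67],[0,0,0]],[[0,0,0.66],[0,0,0]],[[0,0,0.67],[0,0,0]],[[0,0,0],[0,0,0]],[[0,0,0],[0,0,0]],[[0,0,0],[0,0,0]],[[0,0,0],[0,0,0]]])

```text
time: 56.1
tool_pos: [0.6985, 0.0023, 0.1699]
tool_rot: [3.141, -0.353, 3.07]
contact_force: [-0.4, 0.0, 0.3]
opening: 0.0689
grip_force: 0.0
```

send_rows(plan=[[[0,0,0],[0,0,0]],[[0,0,0],[0,0,0]],[[0,0,0],[0,0,0]],[[0,0,0],[0,0,0]],[[0,0,0],[0,0,0]],[[0,0,0],[0,0,0]],[[0,0,0],[0,0,0]],[[0,0,0],[0,0,0]],[[0,0,0],[0,0,0]],[[0,0,0],[0,0,0]]], gripper=-1, force=35)

```text
time: 57.35
tool_pos: [0.6982, 0.003, 0.1697]
tool_rot: [3.14, -0.354, 3.071]
contact_force: [0.5, 5.0, 0.6]
opening: 0.0433
grip_force: 35.0
```

send_rows(plan=[[[0.45,0,0],[0,-0.014,0]],[[0.44,0,0.04],[0,-0.014,0]],[[0.45,0,0.08],[0,-0.014,0]],[[0.43,0,0.11],[0,-0.014,0]],[[0.43,0,0.15],[0,-0.014,0]],[[0.41,0,0.18],[0,-0.014,0]],[[0.39,0,0.21],[0,-0.013,0]],[[0.38,0,0.25],[0,-0.014,0]],[[0.36,0,0.28],[0,-0.014,0]],[[0.33,0,0.31],[0,-0.014,0]]])

```text
time: 58.6
tool_pos: [0.5935, 0.0101, 0.1565]
tool_rot: [3.14, -0.13, 3.07]
contact_force: [8.2, 4.0, -5.2]
opening: 0.0436
grip_force: 35.0
```

send_rows(plan=[[[0.31,0,0.33],[0,-0.014,0]],[[0.28,0,0.36],[0,-0.014,0]],[[0.26,0,0.38],[0,-0.014,0]],[[0.22,0,0.4],[0,-0.014,0]],[[0.19,0,0.42],[0,-0.014,0]],[[0.16,0,0.44],[0,-0.014,0]],[[0,0,0],[0,0,0]],[[0,0,0],[0,0,0]],[[0,0,0],[0,0,0]],[[0,0,0],[0,0,0]]])

```text
time: 59.85
tool_pos: [0.5525, 0.0129, 0.1018]
tool_rot: [3.141, -0.003, 3.07]
contact_force: [3.7, 3.4, -4.5]
opening: 0.0434
grip_force: 35.0
```

```bash
python3 - <<'E'
from h import *
o=robot.observe();print(o["tool_pos"],o["tool_rot"],o["contact_force"],o["opening"],"want",pose(handle(0))[0])
s,e=read_camera("scene");P=pts("scene",e)
for x0,x1 in((.50,.53),(.53,.58),(.58,.65)):
  m=(P[...,0]>x0)&(P[...,0]<x1)&(P[...,1]>-.11)&(P[...,1]<-.06)&(P[...,2]>.05)&(P[...,2]<.15); print(m.sum(),np.median(P[m][:,2]))
E
```

```text
[0.55249368 0.01285081 0.10178095] [ 3.14082156e+00 -2.82321010e-03  3.06956343e+00] [ 3.73028672  3.36592933 -4.53584615] 0.04344963293877924 want [0.55184707 0.01146473 0.10308695]
462 0.08632202122885005
280 0.0999665726915542
366 0.09979811273635417
```

send_rows(plan=[[[0,0,0.1],[0,0,0]],[[0,0,0.1],[0,0,0]],[[0,0,0],[0,0,0]],[[0,0,0],[0,0,0]],[[0,0,-0.1],[0,0,0]],[[0,0,-0.1],[0,0,0]],[[0,0,0],[0,0,0]],[[0,0,0],[0,0,0]],[[0,0,0],[0,0,0]],[[0,0,0],[0,0,0]]])

```text
time: 61.15
tool_pos: [0.5527, 0.0128, 0.1019]
tool_rot: [3.141, -0.002, 3.07]
contact_force: [3.0, 2.7, 0.6]
opening: 0.0435
grip_force: 35.0
```

send_rows(plan=[[[0,0,0],[0,0,0]],[[0,0,0],[0,0,0]],[[0,0,0],[0,0,0]],[[0,0,0],[0,0,0]],[[0,0,-0.6],[0,0,0]],[[0,0,-0.6],[0,0,0]],[[0,0,-0.6],[0,0,0]],[[0,0,-0.6],[0,0,0]],[[0,0,0],[0,0,0]],[[0,0,0],[0,0,0]]], gripper=0.5)

```text
time: 62.4
tool_pos: [0.5519, 0.0129, 0.1615]
tool_rot: [3.141, -0.004, 3.07]
contact_force: [0.9, -0.3, -0.7]
opening: 0.0689
grip_force: 0.0
```

```bash
python3 - <<'E'
from h import *
o=robot.observe();print(o["tool_pos"],o["contact_force"])
s,e=read_camera("scene");P=pts("scene",e)
m=(P[...,0]>.515)&(P[...,0]<.53)&(P[...,1]>-.11)&(P[...,1]<-.02)&(P[...,2]>.09)&(P[...,2]<.15); print(m.sum(),np.median(P[m][:,2]))
A=.26; y=(0,.001,0)
q=rows([pose(latch(1.75,y)+[0,0,.06],A),pose(latch(1.75,y),A)])
print("arc");rows([pose(latch(t),A) for t in list(np.arange(1.6,-.1,-.2))+[-.06]],pose(latch(1.75),A))
E
```

```text
[0.5518733  0.01290296 0.16147826] [ 0.8777725  -0.29201959 -0.699974  ]
155 0.10014102699576793
[[[0.89, -0.01, 0.18], [0, -0.056, 0]], [[0.9, -0.01, 0.09], [0, -0.056, -0.001]], [[0.91, 0, 0.02], [0, -0.057, 0]], [[0.21, 0, 0.77], [0, 0, 0]], [[0.2, 0, 0.77], [0, 0, 0]], [[0.21, 0, 0.78], [0, 0, 0]], [[0, 0, 0], [0, 0, 0]], [[0, 0, 0], [0, 0, 0]], [[0, 0, 0], [0, 0, 0]], [[0, 0, 0], [0, 0, 0]]]
arc
[[[0.23, 0, 0.09], [0, 0, 0]], [[0.27, 0, 0.18], [0, 0, 0]], [[0.24, 0, 0.22], [0, 0, 0]], [[0.19, 0, 0.27], [0, 0, 0]], [[0.13, 0, 0.3], [0, 0, 0]], [[0.07, 0, 0.32], [0, 0, 0]], [[0, 0, 0.33], [0, 0, 0]], [[-0.06, 0, 0.32], [0, 0, 0]], [[-0.13, 0, 0.3], [0, 0, 0]], [[-0.05, 0, 0.09], [0, 0, 0]]]
```

send_rows(plan=[[[0.89,-0.01,0.18],[0,-0.056,0]],[[0.9,-0.01,0.09],[0,-0.056,0]],[[0.91,0,0.02],[0,-0.057,0]],[[0,0,0],[0,0,0]],[[0.21,0,0.77],[0,0,0]],[[0.2,0,0.77],[0,0,0]],[[0.21,0,0.78],[0,0,0]],[[0,0,0],[0,0,0]],[[0,0,0],[0,0,0]],[[0,0,0],[0,0,0]]], gripper=0.25)

```text
time: 63.7
tool_pos: [0.4864, 0.0171, 0.0897]
tool_rot: [3.141, 0.263, 3.069]
contact_force: [0.6, 1.2, 0.7]
opening: 0.0577
grip_force: 0.0
```

send_rows(plan=[[[0,0,0],[0,0,0]],[[0,0,0],[0,0,0]],[[0,0,0],[0,0,0]],[[0,0,0],[0,0,0]],[[0,0,0],[0,0,0]],[[0,0,0],[0,0,0]],[[0,0,0],[0,0,0]],[[0,0,0],[0,0,0]],[[0,0,0],[0,0,0]],[[0,0,0],[0,0,0]]], gripper=-1, force=30)

```text
time: 64.95
tool_pos: [0.4856, 0.0173, 0.0889]
tool_rot: [3.141, 0.262, 3.069]
contact_force: [-1.5, 3.2, 5.8]
opening: 0.0318
grip_force: 30.0
```

```bash
python3 - <<'E'
from h import *
o=robot.observe();print(o["tool_pos"],o["tool_rot"],o["opening"],o["contact_force"],"want",pose(latch(1.75),.26)[0],pose(latch(0),.26)[0])
E
```

```text
[0.48555598 0.01732257 0.08891534] [3.14069999 0.26183688 3.06941342] 0.031770406574694855 [-1.53386417  3.2096194   5.82166139] want [0.48500469 0.01615136 0.08838561] [0.47723936 0.01669582 0.0259303 ]
```

send_rows(plan=[[[0.23,0,0.09],[0,0,0]],[[0.27,0,0.18],[0,0,0]],[[0.24,0,0.22],[0,0,0]],[[0.19,0,0.27],[0,0,0]],[[0.13,0,0.3],[0,0,0]],[[0.07,0,0.32],[0,0,0]],[[0,0,0.33],[0,0,0]],[[-0.06,0,0.32],[0,0,0]],[[-0.13,0,0.3],[0,0,0]],[[-0.05,0,0.09],[0,0,0]]])

```text
time: 66.2
tool_pos: [0.4776, 0.0179, 0.0229]
tool_rot: [3.141, 0.256, 3.069]
contact_force: [-4.0, 0.4, -5.4]
opening: 0.0315
grip_force: 30.0
```

send_rows(plan=[[[0,0,0],[0,0,0]],[[0,0,0],[0,0,0]],[[0,0,0],[0,0,0]],[[0,0,0],[0,0,0]],[[0,0,0],[0,0,0]],[[0,0,0],[0,0,0]],[[0,0,0],[0,0,0]],[[0,0,0],[0,0,0]],[[0,0,0],[0,0,0]],[[0,0,0],[0,0,0]]], gripper=0.25)

```text
time: 67.45
tool_pos: [0.4797, 0.0177, 0.0246]
tool_rot: [3.141, 0.262, 3.069]
contact_force: [-0.2, -0.5, 0.0]
opening: 0.0571
grip_force: 0.0
```

```bash
python3 - <<'E'
from h import *
o=robot.observe();p=o["tool_pos"];R=Ro.from_euler("xyz",o["tool_rot"]);print(p,o["tool_rot"],o["opening"],o["contact_force"])
p1=p-R.apply([0,0,.11]); K=np.array([.573,-.172,.14]); Rk=Ro.from_euler("xyz",[np.pi,0,-2.495])
rows([(p1,R),(K,Rk),(K*[1,1,0]+[0,0,.0715],Rk)])
E
```

```text
[0.47968701 0.01769838 0.02458304] [3.14079755 0.26163084 3.06939224] 0.057084281758264147 [-0.18051456 -0.50753005  0.03296546]
[[[0, 0, -0.88], [0, 0, 0]], [[0, 0, -0.88], [0, 0, 0]], [[0, 0, -0.88], [0, 0, 0]], [[0, 0, -0.88], [0, 0, 0]], [[0, 0, -0.88], [0, 0, 0]], [[-0.59, -0.81, 0.12], [-0.007, 0.018, -0.051]], [[-0.53, -0.86, 0.09], [-0.007, 0.018, -0.05]], [[-0.46, -0.9, 0.07], [-0.006, 0.018, -0.051]], [[-0.39, -0.93, 0.05], [-0.007, 0.018, -0.05]], [[-0.32, -0.96, 0.02], [-0.006, 0.018, -0.051]]]
[[[-0.24, -0.98, 0.01], [-0.006, 0.017, -0.05]], [[-0.16, -0.99, -0.01], [-0.007, 0.018, -0.051]], [[-0.08, -1.01, -0.02], [-0.006, 0.017, -0.05]], [[0.01, -1.0, -0.03], [-0.007, 0.018, -0.051]], [[0, 0, 0.68], [0, 0, 0]], [[0, 0, 0.69], [0, 0, 0]], [[0, 0, 0.68], [0, 0, 0]], [[0, 0, 0.69], [0, 0, 0]], [[0, 0, 0], [0, 0, 0]], [[0, 0, 0], [0, 0, 0]]]
```

send_rows(plan=[[[0,0,-0.88],[0,0,0]],[[0,0,-0.88],[0,0,0]],[[0,0,-0.88],[0,0,0]],[[0,0,-0.88],[0,0,0]],[[0,0,-0.88],[0,0,0]],[[-0.59,-0.81,0.12],[-0.007,0.018,-0.051]],[[-0.53,-0.86,0.09],[-0.007,0.018,-0.05]],[[-0.46,-0.9,0.07],[-0.006,0.018,-0.051]],[[-0.39,-0.93,0.05],[-0.007,0.018,-0.05]],[[-0.32,-0.96,0.02],[-0.006,0.018,-0.051]]])

```text
time: 68.7
tool_pos: [0.5194, -0.0878, 0.1358]
tool_rot: [-3.119, 0.113, -2.809]
contact_force: [-0.8, 0.2, -0.4]
opening: 0.0576
grip_force: 0.0
```

send_rows(plan=[[[-0.24,-0.98,0.01],[-0.006,0.017,-0.05]],[[-0.16,-0.99,-0.01],[-0.007,0.018,-0.051]],[[-0.08,-1,-0.02],[-0.006,0.017,-0.05]],[[0.01,-1,-0.03],[-0.007,0.018,-0.051]],[[0,0,0],[0,0,0]],[[0,0,0],[0,0,0]],[[0,0,0],[0,0,0]],[[0,0,0],[0,0,0]],[[0,0,0],[0,0,0]],[[0,0,0],[0,0,0]]], gripper=-0.3)

```text
time: 69.95
tool_pos: [0.5727, -0.1716, 0.1401]
tool_rot: [-3.141, -0.0, -2.495]
contact_force: [-0.1, -0.2, 0.2]
opening: 0.0321
grip_force: 0.0
```

```bash
python3 - <<'E'
from h import *
o=robot.observe();p=o["tool_pos"];print(p,o["tool_rot"],o["opening"],o["contact_force"])
Rk=Ro.from_euler("xyz",[np.pi,0,-2.495]);rows([(np.array([.573,-.172,.12]),Rk),(np.array([.573,-.172,.0715]),Rk)])
s,e=read_camera("scene");P=pts("scene",e);s=s.astype(int)
m=(s[...,2]>110)&(s[...,1]<70)&(abs(P[...,0]-.47)<.06)&(abs(P[...,1]-.017)<.05)
print("red",m.sum(),P[m].mean(0).round(4)); s0=np.load("scene0.npz");P=pts("scene",s0["d"]);s=s0["p"].astype(int)
m=(s[...,2]>110)&(s[...,1]<70)&(abs(P[...,0]-.47)<.06)&(abs(P[...,1]-.017)<.05); print("red at start",m.sum(),P[m].mean(0).round(4))
E
```

```text
[ 0.57271809 -0.17162693  0.1400881 ] [-3.14145404e+00 -4.75855440e-04 -2.49474999e+00] 0.03210873920064162 [-0.07379891 -0.20444269  0.19225175]
[[[0, -0.02, 0.8], [0, 0, 0]], [[0, 0, 0.65], [0, 0, 0]], [[0, 0, 0.65], [0, 0, 0]], [[0, 0, 0.64], [0, 0, 0]], [[0, 0, 0], [0, 0, 0]], [[0, 0, 0], [0, 0, 0]], [[0, 0, 0], [0, 0, 0]], [[0, 0, 0], [0, 0, 0]], [[0, 0, 0], [0, 0, 0]], [[0, 0, 0], [0, 0, 0]]]
red 7 [0.467  0.0036 0.0566]
red at start 40 [0.4667 0.0169 0.0554]
```

send_rows(plan=[[[0,-0.02,0.8],[0,0,0]],[[0,0,0.65],[0,0,0]],[[0,0,0.65],[0,0,0]],[[0,0,0.64],[0,0,0]],[[0,0,0],[0,0,0]],[[0,0,0],[0,0,0]],[[0,0,0],[0,0,0]],[[0,0,0],[0,0,0]],[[0,0,0],[0,0,0]],[[0,0,0],[0,0,0]]])

```text
time: 71.25
tool_pos: [0.573, -0.1722, 0.0716]
tool_rot: [-3.141, -0.001, -2.495]
contact_force: [-0.4, -0.5, 0.7]
opening: 0.0326
grip_force: 0.0
```

send_rows(plan=[[[0,0,0],[0,0,0]],[[0,0,0],[0,0,0]],[[0,0,0],[0,0,0]],[[0,0,0],[0,0,0]],[[0,0,0],[0,0,0]],[[0,0,0],[0,0,0]],[[0,0,0],[0,0,0]],[[0,0,0],[0,0,0]],[[0,0,0],[0,0,0]],[[0,0,0],[0,0,0]]], gripper=-1, force=20)

```text
time: 72.5
tool_pos: [0.5732, -0.1724, 0.0715]
tool_rot: [-3.141, -0.0, -2.495]
contact_force: [2.2, -3.8, -3.3]
opening: 0.013
grip_force: 20.0
```

send_rows(plan=[[[0,0,0],[0,0,0.09]],[[0,0,0],[0,0,0.09]],[[0,0,0],[0,0,0.09]],[[0,0,0],[0,0,0.09]],[[0,0,0],[0,0,0.09]],[[0,0,0],[0,0,0.09]],[[0,0,0],[0,0,0.09]],[[0,0,0],[0,0,0.09]],[[0,0,0],[0,0,0.09]],[[0,0,0],[0,0,0.09]]])

```text
time: 73.75
tool_pos: [0.5734, -0.1696, 0.0715]
tool_rot: [3.139, -0.002, 2.37]
contact_force: [3.8, 6.7, -0.8]
opening: 0.0128
grip_force: 20.0
```

send_rows(plan=[[[0,0,0],[0,0,0]],[[0,0,0],[0,0,0]],[[0,0,0],[0,0,0]],[[0,0,0],[0,0,0]],[[0,0,0],[0,0,0]],[[0,0,0],[0,0,0]],[[0,0,0],[0,0,0]],[[0,0,0],[0,0,0]],[[0,0,0],[0,0,0]],[[0,0,0],[0,0,0]]])

```text
time: 75.0
tool_pos: [0.5734, -0.1696, 0.0715]
tool_rot: [3.139, -0.002, 2.375]
contact_force: [4.2, 6.2, -0.5]
opening: 0.0129
grip_force: 20.0
```

send_rows(plan=[[[0,0,0],[0,0,0]],[[0,0,0],[0,0,0]],[[0,0,0],[0,0,0]],[[0,0,0],[0,0,0]],[[0,0,-0.7],[0,0,0]],[[0,0,-0.8],[0,0,0]],[[0,0,-0.8],[0,0,0]],[[0,0,-0.8],[0,0,0]],[[0,0,-0.8],[0,0,0]],[[0,0,-0.8],[0,0,0]]], gripper=-0.3)

```text
time: 76.25
tool_pos: [0.5729, -0.1722, 0.1896]
tool_rot: [-3.141, -0.0, 2.375]
contact_force: [1.0, -1.0, -0.2]
opening: 0.0315
grip_force: 0.0
```

```bash
python3 - <<'E'
from h import *
o=robot.observe();print(o["tool_pos"],o["contact_force"])
s,e=read_camera("scene");P=pts("scene",e)
m=(abs(P[...,0]-.573)<.03)&(abs(P[...,1]+.172)<.03)&(P[...,2]>.098)&(P[...,2]<.108)
q=P[m][:,:2];u,S,vt=np.linalg.svd(q-q.mean(0));a=np.arctan2(vt[0,1],vt[0,0]);a=(a+np.pi/2)%np.pi-np.pi/2;print(len(q),"bar",a,"selector",.7+YAW-a,S)
m=(P[...,0]>.515)&(P[...,0]<.53)&(P[...,1]>-.11)&(P[...,1]<-.02)&(P[...,2]>.09)&(P[...,2]<.15); print("lid z",np.median(P[m][:,2]))
t=s.astype(int);m=(t[...,2]>110)&(t[...,1]<70)&(abs(P[...,0]-.47)<.06)&(abs(P[...,1]-.017)<.05);print("red",m.sum(),P[m].mean(0))
cv2.imwrite("pics/end.png",cv2.resize(s[190:340,250:450],(600,450)))
E
```

```text
[ 0.57290085 -0.17216078  0.18963518] [ 0.9517566  -1.00777028 -0.18785227]
110 bar -0.7865007009767272 selector 1.416500700976727 [0.1365187  0.03579624]
lid z 0.10020359982937428
red 12 [0.46746726 0.00565926 0.05607403]
```

View pics/end.png

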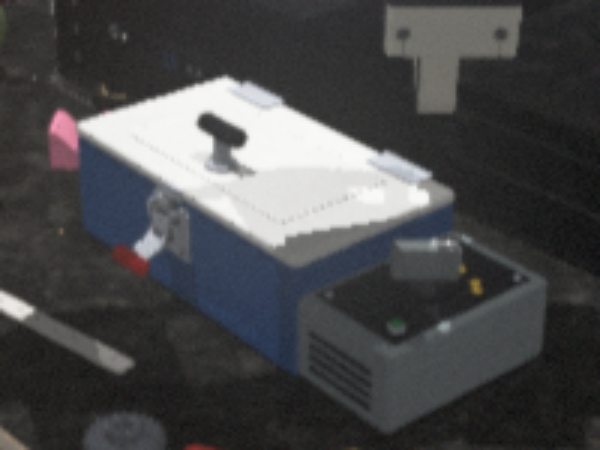

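The picture shows the lid shut, the red lever down at about (130, 258), and the knob at the two-dot mark. The gripper is clear, so I'm handing in.

```bash
python3 -c "
from cell import robot
print(robot.hand_in())"
```

```text
the job is handed in; nothing more can be done
None
```

Handed in at about 76 s: the only V-block and plug gauge I found on the desk are in the chamber, and my last camera measurements show the lid shut, the lever locked down and the selector at two dots (about 1.42 rad); no verdict was returned.

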